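Square a guide bar against the fixture rail

ROBOT

A 6-joint arm with a two-finger parallel gripper is mounted at the origin on the work surface. World frame = base frame: x ahead of the robot, y to its left, z up, the work surface at z = 0. Lengths are in mm, angles in degrees, forces in N, time in s.
With the tool pointing down it reaches from about 250 to 850 mm from the base axis. Payload 12.5 kg.
Tool frame: the origin (TCP) lies midway between the tips of the shut fingers; the grasp point (between the pads) lies 19 mm behind it; z points along the fingers, x is the direction in which the jaws open and shut, and the axes are right-handed (so a half turn about z gives the same grasp; the last joint's range is limited). The gripper opens to 93 mm and grips with 3 to 60 N. Pads are 15 mm wide; open, the fingers measure 128 mm over their backs; the gripper's body (75 mm by 188 mm) begins 65 mm behind the grasp point.
Start: joints at [61.902, 20.094, 94.641, -0, 65.266, -4.847], TCP at [217.082, 505.331, 189.333] pointing down, gripper open.
Joint ranges: [-157.81, 157.81], [-45, 120.19], [0.68, 151.7], [-89.99, 269.99], [4.06, 180], [-164.3, 164.3]. Speed limits (degrees/s): [127.2, 127.2, 159.86, 180, 180, 180].

INTERFACE

Orientations are given as [roll, pitch, yaw] about the fixed x, y, z axes, in that order (R = Rz(yaw) Ry(pitch) Rx(roll)).
In Python, from plant import get_obs, vision, order gives the robot as it stands.
- The arm moves only by the tool step_arm, never from a script. Its argument "rows" is a list of rows, each an object with "grip": the finger opening in mm, from 0 to 93; "xyz": the shift along the tool's x, y, z in units of 40 mm (1.0 is 40 mm), a list of three; "turn": the turn, a rotation vector about the tool's x, y, z in units of 5 degrees (1.0 is 5 degrees), a list of three. A call has 1 to 12 rows; each row shifts and turns the commanded pose from where the row before left it, along the tool's axes as they then stand; what a row does not reach is not made up. A row lasts 1/12 s, in which the tool goes at most 41.7 mm and 7.16 degrees, less where a joint would pass 70% of its speed; a pose out of reach is approached as far as the arm can. A call is refused whole if a number of a shift passes 1 or a number of a turn 1, either way. A call with a gripper value outside its range is refused whole. The fingers move at their own pace and stop on an object; "newtons" is the grip in N (left out, the last holds). Time passes only in rows, so rows that do not move let the fingers close. It gives the time, the measured TCP pose, the force and the opening at its end, in the units of the state.
- get_obs(): the state, without advancing time (a new reading comes with each control period).
- vision.grab_frame(name): name is "scene" or "top" or "wrist"; returns the picture (400x640x3 uint8, red, green, blue); there is no depth.
- vision.get_calibration(name): a dict with "intrinsics" (3x3 intrinsics, pixels), "R" (3x3) and "t" (3): a world point X has camera coordinates R X + t. Camera axes: x right, y down, z forward; pixel columns grow to the right and rows downward; lengths in mm; the calibration is good to about 2 mm. A picture is of the moment at which its call begins: read the wrist's pose just before it. get_calibration takes no time and is no camera call; for the wrist camera it gives the pose at the moment of the call.
- order.finish_job(): hands the job in, once; it reports no verdict.
The state is a dict: "time": time; "joints": joint angles; "dq": joint speeds; "joint_torque": joint torques, N m; "tcp_pos": TCP position; "orientation": TCP orientation; "force": force on the tool from outside, world axes, zero at the start; "moment": the same for the moment, N m; "finger_gap": opening from 0.0 (shut) to 1.0 (fully open).
Only numpy, scipy, OpenCV 4.12 (cv2) and the standard library are available. Lean on these libraries where they do the work, as an engineer would, in place of code of your own. Each camera call takes 0.05 s, during which the arm holds its last target.

TASK

Set up the aluminium guide bar on the fixture stage for measuring: slide it, without lifting it, against the steel rail, first pressing its red-banded end home with a push near that end, then its plain end with a push near that end, so that it lies flush along the whole rail. Then push it from its plain end along the rail until the red end presses on the brass stop pin, and leave it flush on the rail, against the pin. Be gentle: press each time with a steady 10 N or so for a moment, never with more than 20 N, and do not disturb the ring gauge, the loupe or the gauge box.

Things in the scene. Friction and masses are not known exactly. Their poses are not given: they have to be found in the camera images.
- stage: Fixed black fixture stage, 280 (x) x 420 (y) x 50 mm high, a flat plate. Origin: centre of its underside, on the table; its flat top is at z = +50. Its x axis points away from the robot square to the rail, its y axis runs along the rail. It stands at a different place and yaw each time.
- rail: Fixed ground-steel reference rail on the stage, 310 mm long, 20 thick, 20 high above the stage top. Origin: on its working face (the one towards the robot), at the foot of the face, on the stage top; x axis points into the rail square to the face, y along it. The face spans y = -160 to +150. The measured pose is only good to a couple of mm, so contact has to be felt. Rigid.
- stop: Fixed upright brass stop pin at the +y end of the rail, diameter 16, 22 high above the stage top. Origin: the point of the pin that the bar's red end must meet (its -y side), on the stage top; 18 mm in front of the rail face, so at mid-width of a bar lying on the rail. Axes as the stage's. Rigid.
- bar: Loose aluminium guide bar, 220 (y) x 36 (x) x 26 mm high, 0.35 to 0.65 kg (1 to 6 N slide it), flat on the stage on the robot's side of the rail, up to 17 degrees askew. Origin: centre of its underside. Its +x face goes on the rail; its +y end has a red band 18 mm and faces the stop pin. Pushed near one end, its other end swings back. Press an end home at least 40 mm from its middle.
- bar_red (a point): Lower corner of the bar at its red end (bar frame x +18, y +110, z 0 mm), on the face that must lie on the rail.
- bar_plain (a point): Lower corner of the bar at its plain end (bar frame x +18, y -110, z 0 mm), on the face that must lie on the rail.
- ring_gauge: Loose steel ring gauge, outer diameter 38, bore 20, 14 high, lying on the stage top behind the rail. Origin: centre of its underside. Leave alone.
- loupe: Loose black magnifier, diameter 50, 42 high, standing on the table to one side of the stage. Origin: centre of its underside. Leave alone.
- gauge_box: Loose closed wooden gauge block box, 85 x 70 x 30 mm high, on the table to the other side of the stage. Origin: centre of its underside. Leave alone.

How it is judged (in metres and radians):
On the way, in this order (a step that is already met when the one before it is completed fails the run):
1. the red end pressed home: a push on the bar more than 40 mm from its middle on the red side with over 8 N presses it on the rail with over 1.5 N, the red corner within 2 mm of the rail (x of bar_red in the frame of rail above -0.002 m and contact force between bar and rail above 1.5 N and contact force between the fingers and bar above 8 N and y of the grasp point in the frame of bar above 0.04 m), for 0.2 s.
2. the plain end pressed home too: a push more than 40 mm from the middle on the plain side with over 8 N presses the bar on the rail with over 1.5 N, both corners within 2 mm of the rail (x of each of bar_red, bar_plain in the frame of rail above -0.002 m and contact force between bar and rail above 1.5 N and contact force between the fingers and bar above 8 N and y of the grasp point in the frame of bar below -0.04 m), for 0.2 s.
3. the bar slid along the rail until it presses on the stop pin with over 2 N, both corners still within 6 mm of the rail (contact force between bar and stop above 2 N and y of bar_red in the frame of stop above -0.003 m and x of each of bar_red, bar_plain in the frame of rail above -0.006 m), for 0.2 s.
At the end, for the whole second after the job is handed in: The bar lies flat and still on the stage, both corners of its face within 2 mm of the rail, its red end within 3 mm of the stop pin, and the robot has let go of it (x of each of bar_red, bar_plain in the frame of rail above -0.002 m and y of bar_red in the frame of stop above -0.003 m and z of bar in the frame of rail below 0.003 m and angle between bar's own z axis and vertical below 0.03 rad and linear speed of bar below 0.005 m/s and contact force between the fingers and bar below 0.1 N); the robot touches nothing.
It fails at once if the bar pushed, or pressed on the rail or the stop pin, with more than 20 N (contact force between the fingers and bar above 20 N or contact force between bar and rail above 20 N or contact force between bar and stop above 20 N).
It fails at once if the bar lifted more than 10 mm off the stage (z of bar in the frame of rail above 0.01 m).
It fails at once if the ring gauge was moved more than 10 mm (distance of ring_gauge from where it was at the start of the episode above 0.01 m).
It fails at once if the loupe was moved more than 10 mm (distance of loupe from where it was at the start of the episode above 0.01 m).
It fails at once if the gauge box was moved more than 10 mm (distance of gauge_box from where it was at the start of the episode above 0.01 m).
It also fails if it takes over 67 s, if anything falls off the work surface, if the arm or the gripper's body presses on something with over 40 N, if the wrist force passes 120 N, or if a joint passes its speed limit or range.

## Working session

There is one attempt and no reset: what is moved stays moved. The work goes in short steps, Python scripts to look and compute and a tool call to move; the robot and the scene stay as the last step left them, time stands still between calls to the robot, and variables do not carry over. Pictures are saved under pics/ and viewed, and the job is handed in when it is done.

Besides the shell and the picture viewer there is one more tool, called after ">>>" as name(argument=value, ...) on one line, values as JSON. step_arm: Moves the arm, as the interface text tells. Its arguments: {"type":"object","properties":{"rows":{"type":"array"},"newtons":{"type":"number"}},"required":["rows"]}

```bash
ls; mkdir -p pics; python3 - <<'E'
from plant import get_obs, vision
import cv2
o=get_obs();print(o)
for n in ["scene","top"]:
    f=vision.grab_frame(n);cv2.imwrite(f"pics/{n}0.png",f[:,:,::-1])
    print(n,vision.get_calibration(n))
E
```

```text
pics
{'time': 0.0, 'joints': array([ 6.19024605e+01,  2.01235211e+01,  9.46771464e+01, -6.05871225e-04,
        6.52669017e+01, -4.84731332e+00]), 'dq': array([ 0.00774696, -0.0243703 ,  0.00219567, -0.00372615,  0.02401912,
       -0.0301855 ]), 'joint_torque': array([-4.54998462e-04, -4.97329724e+01, -2.85253394e+01,  6.98707905e-02,
        2.57284910e-02, -1.32772320e-04]), 'tcp_pos': array([216.90792647, 504.99974558, 188.80795975]), 'orientation': array([-1.79994838e+02,  6.73739820e-02,  6.67500307e+01]), 'force': array([0.21640367, 0.19135641, 0.10061117]), 'moment': array([0.01546527, 0.00112222, 0.00710599]), 'finger_gap': 1.0034972409260308}
scene {'intrinsics': array([[374.84730998,   0.        , 315.00213153],
       [  0.        , 374.84730998, 192.96818489],
       [  0.        ,   0.        ,   1.        ]]), 'R': array([[-0.08101388,  0.99653004,  0.01909526],
       [ 0.71795904,  0.07163458, -0.69238956],
       [-0.69135488, -0.04238355, -0.72127115]]), 't': array([  64.40141114, -362.61710984, 1328.8266052 ])}
top {'intrinsics': array([[512.41974271,   0.        , 320.72616935],
       [  0.        , 512.41974271, 203.9022658 ],
       [  0.        ,   0.        ,   1.        ]]), 'R': array([[ 3.49147687e-03, -9.99993305e-01,  1.09561598e-03],
       [-9.81303328e-01, -3.63705515e-03, -1.92433236e-01],
       [ 1.92435932e-01, -4.03255416e-04, -9.81309456e-01]]), 't': array([  13.60310625,  561.24445221, 1463.76470622])}
```

View pics/top0.png

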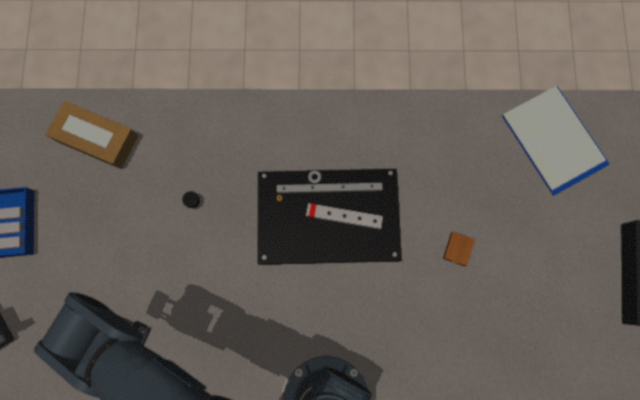

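View pics/scene0.png

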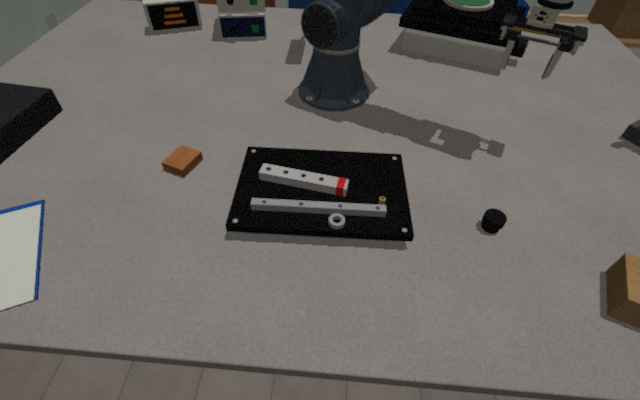

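Top view: rail spans (277,188)–(382,186), pin at (279,198), bar runs from its red end (308,210) to its plain end (382,222), loupe is at (191,200) and box at (459,249). I'll measure these now.

```bash
cat > h.py <<'E'
import numpy as np, cv2
from plant import get_obs, vision
def ray(cal,uv,z):
    K,R,t=[np.array(cal[k]) for k in("intrinsics","R","t")]
    d=R.T@np.linalg.solve(K,[uv[0],uv[1],1.]); c=-R.T@t
    return c+d*(z-c[2])/d[2]
def proj(cal,X):
    K,R,t=[np.array(cal[k]) for k in("intrinsics","R","t")]
    p=K@(R@np.array(X,float)+t); return p[:2]/p[2]
E
python3 - <<'E'
from h import *
cal=vision.get_calibration("top");f=cv2.imread("pics/top0.png")
roi=np.zeros(f.shape[:2],np.uint8);roi[160:275,245:412]=1
hsv=cv2.cvtColor(f,cv2.COLOR_BGR2HSV)
v=hsv[:,:,2]
def comps(m,z,name,mn=15):
    cs,_=cv2.findContours((m*roi).astype(np.uint8),cv2.RETR_EXTERNAL,cv2.CHAIN_APPROX_NONE)
    for c in cs:
        if cv2.contourArea(c)<mn: continue
        r=cv2.minAreaRect(c);b=cv2.boxPoints(r)
        print(name,r,[ray(cal,p,z)[:2].round(1).tolist() for p in b])
comps((v<60).astype(np.uint8),50,"stage",2000)
comps((v>110)&(hsv[:,:,1]<60),73,"bright")
comps((hsv[:,:,1]>150)&(v>100)&((hsv[:,:,0]<8)|(hsv[:,:,0]>172)),76,"red",8)
comps((hsv[:,:,1]>100)&(v>60)&(hsv[:,:,0]>15)&(hsv[:,:,0]<40),72,"brass",3)
cv2.imwrite("pics/tc.png",cv2.resize(f[160:275,245:412],None,fx=4.7,fy=4.7,interpolation=cv2.INTER_CUBIC))
E
```

```text
stage ((328.40667724609375, 216.1326141357422), (93.2140884399414, 143.13101196289062), 88.55587005615234) [[661.2, 211.7], [674.0, -219.2], [393.9, -218.8], [382.0, 197.0]]
bright ((348.4183654785156, 216.094482421875), (65.96635437011719, 11.608365058898926), 9.865806579589844) [[521.1, 32.4], [555.1, 26.8], [522.2, -162.7], [488.6, -156.3]]
bright ((297.5, 188.0), (4.0, 25.0), 90.0) [[610.9, 121.1], [611.2, 47.4], [599.1, 47.3], [598.8, 120.9]]
bright ((327.0, 187.0), (4.0, 26.0), 90.0) [[614.3, 35.7], [614.6, -41.0], [602.5, -40.9], [602.2, 35.6]]
bright ((376.5, 186.0), (4.0, 7.0), 90.0) [[617.9, -138.3], [618.0, -159.0], [605.9, -158.7], [605.8, -138.1]]
bright ((356.890869140625, 186.42678833007812), (4.520059585571289, 26.01662254333496), 86.98721313476562) [[615.0, -52.1], [619.5, -128.8], [605.8, -129.3], [601.4, -52.8]]
red ((312.2115478515625, 209.9423065185547), (4.706787109375, 12.74754810333252), 11.309932708740234) [[521.8, 50.6], [558.9, 43.6], [556.2, 30.1], [519.1, 37.2]]
brass ((279.0, 198.0), (6.0, 6.0), 90.0) [[583.9, 147.1], [584.0, 129.5], [566.0, 129.2], [565.9, 146.8]]
```

View pics/tc.png

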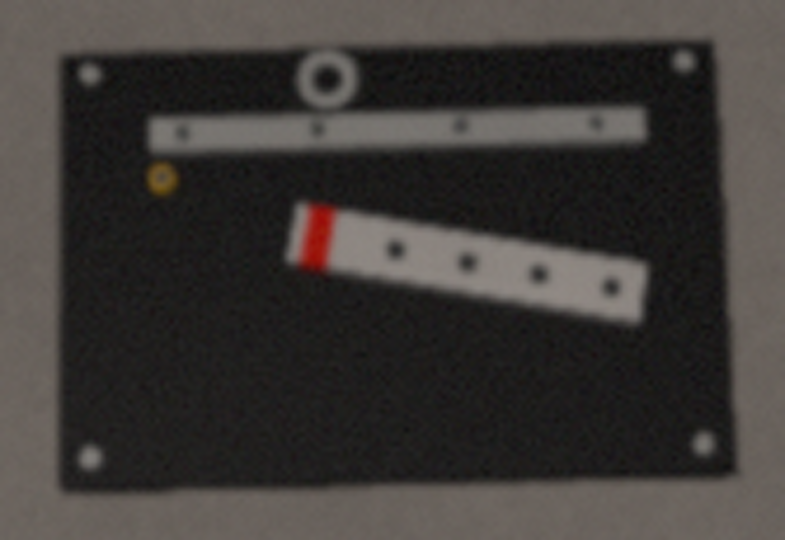

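The enlarged top view agrees with the measurements. The bar's red end is nearer the rail, with the bar skewed about 11° relative to it. Next I'll turn the tool roughly square to the rail and move in for a close wrist view.

>>> step_arm(rows=[{"grip": 0, "xyz": [0, 0, -0.2], "turn": [0, 0, 1]}, {"grip": 0, "xyz": [0, 0, -0.2], "turn": [0, 0, 1]}, {"grip": 0, "xyz": [0, 0, -0.2], "turn": [0, 0, 1]}, {"grip": 0, "xyz": [0, 0, -0.2], "turn": [0, 0, 1]}, {"grip": 0, "xyz": [0, 0, -0.2], "turn": [0, 0, 1]}, {"grip": 0, "xyz": [0, 0, -0.2], "turn": [0, 0, 1]}, {"grip": 0, "xyz": [0, 0, -0.2], "turn": [0, 0, 1]}, {"grip": 0, "xyz": [0, 0, -0.2], "turn": [0, 0, 1]}, {"grip": 0, "xyz": [0, 0, -0.2], "turn": [0, 0, 1]}, {"grip": 0, "xyz": [0, 0, -0.2], "turn": [0, 0, 1]}, {"grip": 0, "xyz": [0, 0, -0.2], "turn": [0, 0, 1]}, {"grip": 0, "xyz": [0, 0, -0.2], "turn": [0, 0, 1]}], newtons=30)

```text
time: 1.1
tcp_pos: [217.0, 505.2, 285.4]
orientation: [180.0, 0.0, 6.5]
force: [0.4, 0.5, 0.3]
finger_gap: 0.194
```

>>> step_arm(rows=[{"grip": 0, "xyz": [0.4, 0.5, 0], "turn": [0, 0, 0.9]}, {"grip": 0, "xyz": [0.4, 1, 0], "turn": [0, 0, 0]}, {"grip": 0, "xyz": [0.4, 1, 0], "turn": [0, 0, 0]}, {"grip": 0, "xyz": [0.4, 1, 0], "turn": [0, 0, 0]}, {"grip": 0, "xyz": [0.4, 1, 0], "turn": [0, 0, 0]}, {"grip": 0, "xyz": [0.4, 1, 0], "turn": [0, 0, 0]}, {"grip": 0, "xyz": [0.4, 1, 0], "turn": [0, 0, 0]}, {"grip": 0, "xyz": [0.4, 1, 0], "turn": [0, 0, 0]}, {"grip": 0, "xyz": [0.4, 1, 0], "turn": [0, 0, 0]}, {"grip": 0, "xyz": [0.4, 1, 0], "turn": [0, 0, 0]}, {"grip": 0, "xyz": [0.4, 1, 0], "turn": [0, 0, 0]}, {"grip": 0, "xyz": [0.4, 1, 0], "turn": [0, 0, 0]}])

```text
time: 2.1
tcp_pos: [422.3, 66.7, 285.3]
orientation: [-180.0, -0.0, 2.2]
force: [0.6, 1.3, -0.2]
finger_gap: 0.007
```

>>> step_arm(rows=[{"grip": 0, "xyz": [0.2, 1, 0], "turn": [0, 0, 0]}, {"grip": 0, "xyz": [0, 1, 0], "turn": [0, 0, 0]}, {"grip": 0, "xyz": [0, 0.5, 0], "turn": [0, 0, 0]}, {"grip": 0, "xyz": [0, 0, 0], "turn": [0, 0, 0]}, {"grip": 0, "xyz": [0, 0, 0], "turn": [0, 0, 0]}])

```text
time: 2.52
tcp_pos: [433.8, -31.5, 285.1]
orientation: [-180.0, 0.0, 2.1]
force: [-0.4, -0.3, -0.5]
finger_gap: 0.008
```

```bash
python3 - <<'E'
from h import *
o=get_obs();print(o["time"],o["tcp_pos"],o["orientation"],o["force"])
cal=vision.get_calibration("wrist");np.savez("pics/w1cal.npz",**cal);print(cal)
cv2.imwrite("pics/w1.png",vision.grab_frame("wrist")[:,:,::-1])
E
```

```text
2.5167 [433.83921833 -31.45882055 285.06048848] [-1.79981202e+02  3.78059222e-02  2.11252604e+00] [-0.36686931 -0.28930422 -0.49167058]
{'intrinsics': array([[300.38246129,   0.        , 315.48851587],
       [  0.        , 300.38246129, 196.5676571 ],
       [  0.        ,   0.        ,   1.        ]]), 'R': array([[ 9.99301791e-01,  3.73621505e-02, -2.41811149e-06],
       [ 3.56253905e-02, -9.52830265e-01,  3.01405571e-01],
       [ 1.12588563e-02, -3.01195213e-01, -9.53496031e-01]]), 't': array([-431.61013862, -110.6947305 ,  469.03997241])}
```

View pics/w1.png

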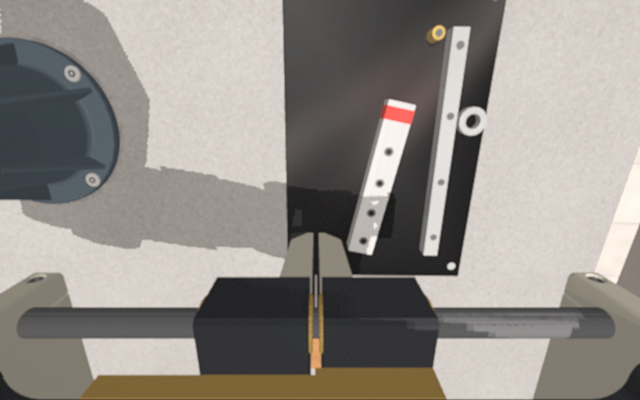

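```bash
python3 - <<'E'
from h import *
f=cv2.imread("pics/w1.png")[10:270,340:500]
cv2.imwrite("pics/w1c.png",cv2.resize(f,None,fx=3.5*.65,fy=3.5*.65,interpolation=cv2.INTER_CUBIC))
a=cv2.imread("pics/w1.png")[15:140,370:500]; b=cv2.imread("pics/w1.png")[140:265,340:470]
cv2.imwrite("pics/w1c.png",np.hstack([cv2.resize(x,(400,385),interpolation=cv2.INTER_CUBIC) for x in(a,b)]))
E
```

```text
(no output)
```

View pics/w1c.png

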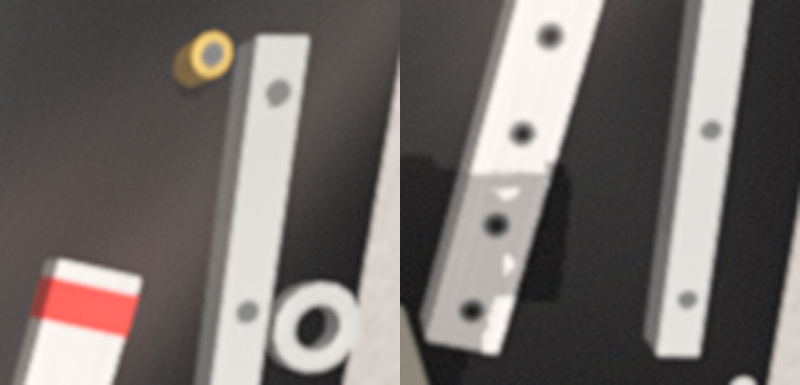

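```bash
python3 - <<'E'
from h import *
cal=np.load("pics/w1cal.npz")
P=lambda u,v,z:ray(cal,(u,v),z)[:2]
r1,r2=P(453.8,26.7,70),P(422.8,255.3,70)
ux=(r1-r2);L=np.linalg.norm(ux);ey=ux/L;ex=np.array([ey[1],-ey[0]])
print("rail",r1,r2,L,"yaw",np.degrees(np.arctan2(-ey[0],ey[1])))
O=r2+ey*160*L/310
print("railO",O)
for n,p,z in[("bar red rob",(389.5,99.1),76),("bar red rail",(416.1,104.9),76),("plain rob",(348.1,250.4),76),("plain rail",(371.8,255.3),76),("pin",(438.8,32.5),72)]:
    q=P(*p,z);print(n,q.round(1),"railframe",(q-O)@ex,(q-O)@ey)
E
```

```text
rail [594.81599098 145.02077097] [ 602.19352086 -165.70200512] 310.81034655820577 yaw 1.3601253412074705
railO [598.3857635  -5.3289594]
bar red rob [524.6  58.5] railframe -72.23614191004258 65.60029287667666
bar red rail [559.7  52.7] railframe -37.345093184282355 58.9675859068723
plain rob [ 486.7 -158.5] railframe -115.28371932495904 -150.51470094454447
plain rail [ 522.9 -165.4] railframe -79.22247456819858 -158.22606778869053
pin [576.9 137.6] railframe -18.103046094628816 143.44372602081265
```

The wrist view gives consistent values: rail length 310.8 mm, yaw 1.36°. The bar's red corner is 37 mm from the rail and the plain corner 79 mm. I'm going down on the robot's side of the bar, about 70 mm from its middle on the red side.

>>> step_arm(rows=[{"grip": 0, "xyz": [0.58, -0.62, 0], "turn": [0, 0, 0.15]}, {"grip": 0, "xyz": [0.58, -0.62, 0.5], "turn": [0, 0, 0]}, {"grip": 0, "xyz": [0, 0, 0.9], "turn": [0, 0, 0]}, {"grip": 0, "xyz": [0, 0, 0.9], "turn": [0, 0, 0]}, {"grip": 0, "xyz": [0, 0, 0.9], "turn": [0, 0, 0]}, {"grip": 0, "xyz": [0, 0, 0.9], "turn": [0, 0, 0]}, {"grip": 0, "xyz": [0, 0, 0.7], "turn": [0, 0, 0]}, {"grip": 0, "xyz": [0, 0, 0.4], "turn": [0, 0, 0]}, {"grip": 0, "xyz": [0, 0, 0.25], "turn": [0, 0, 0]}, {"grip": 0, "xyz": [0, 0, 0.2], "turn": [0, 0, 0]}, {"grip": 0, "xyz": [0, 0, 0], "turn": [0, 0, 0]}, {"grip": 0, "xyz": [0, 0, 0], "turn": [0, 0, 0]}])

```text
time: 3.57
tcp_pos: [479.2, 20.7, 60.0]
orientation: [180.0, -0.0, 1.5]
force: [0.5, -0.8, -0.9]
finger_gap: 0.004
```

```bash
cat > st.py <<'E'
from h import *
import sys
o=get_obs();print(o["time"],o["tcp_pos"].round(2),o["orientation"].round(2),"F",o["force"].round(2))
for n in sys.argv[1:]:
    c=n.split(":");cal=vision.get_calibration(c[0]);np.savez(f"pics/{c[1]}.npz",**cal)
    cv2.imwrite(f"pics/{c[1]}.png",vision.grab_frame(c[0])[:,:,::-1])
E
python3 st.py wrist:w2
```

```text
3.5667 [479.21  20.68  59.95] [ 1.80e+02 -5.00e-02  1.54e+00] F [ 0.49 -0.75 -0.94]
```

View pics/w2.png

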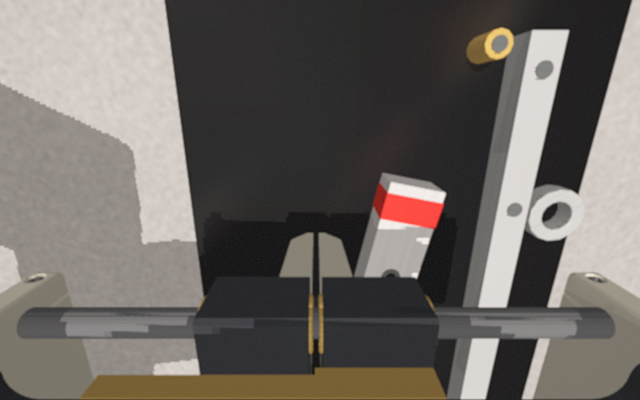

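>>> step_arm(rows=[{"grip": 0, "xyz": [0.1, 0, 0.04], "turn": [0, 0, 0]}, {"grip": 0, "xyz": [0.1, 0, 0.04], "turn": [0, 0, 0]}, {"grip": 0, "xyz": [0.1, 0, 0], "turn": [0, 0, 0]}, {"grip": 0, "xyz": [0.1, 0, 0], "turn": [0, 0, 0]}, {"grip": 0, "xyz": [0.05, 0, 0], "turn": [0, 0, 0]}, {"grip": 0, "xyz": [0.04, 0, 0], "turn": [0, 0, 0]}, {"grip": 0, "xyz": [0.04, 0, 0], "turn": [0, 0, 0]}, {"grip": 0, "xyz": [0.04, 0, 0], "turn": [0, 0, 0]}])

```text
time: 4.28
tcp_pos: [501.7, 20.9, 56.1]
orientation: [-180.0, 0.0, 1.5]
force: [-0.0, 0.5, 1.0]
finger_gap: 0.007
```

>>> step_arm(rows=[{"grip": 0, "xyz": [0.04, 0, 0], "turn": [0, 0, 0]}, {"grip": 0, "xyz": [0.04, 0, 0], "turn": [0, 0, 0]}, {"grip": 0, "xyz": [0.04, 0, 0], "turn": [0, 0, 0]}, {"grip": 0, "xyz": [0.04, 0, 0], "turn": [0, 0, 0]}])

```text
time: 4.62
tcp_pos: [508.1, 21.1, 56.1]
orientation: [180.0, 0.0, 1.5]
force: [-0.8, 0.3, 0.2]
finger_gap: 0.004
```

>>> step_arm(rows=[{"grip": 0, "xyz": [0.04, 0, 0], "turn": [0, 0, 0]}, {"grip": 0, "xyz": [0.04, 0, 0], "turn": [0, 0, 0]}, {"grip": 0, "xyz": [0.04, 0, 0], "turn": [0, 0, 0]}, {"grip": 0, "xyz": [0.04, 0, 0], "turn": [0, 0, 0]}])

```text
time: 4.95
tcp_pos: [514.5, 21.2, 56.1]
orientation: [180.0, 0.0, 1.5]
force: [-0.3, -0.3, -0.3]
finger_gap: 0.003
```

```bash
python3 st.py wrist:w3 top:t3
```

```text
4.95 [514.53  21.22  56.14] [180.    0.    1.5] F [-0.34 -0.32 -0.33]
```

View pics/w3.png

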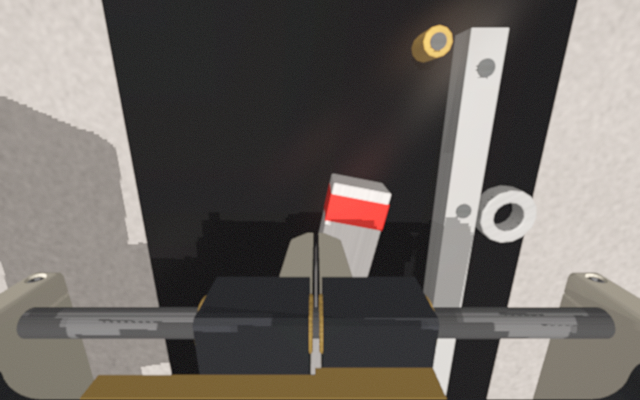

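The finger sits right beside the bar's face. I feel no force yet, so I'm continuing slowly.

>>> step_arm(rows=[{"grip": 0, "xyz": [0.03, 0, 0], "turn": [0, 0, 0]}, {"grip": 0, "xyz": [0.03, 0, 0], "turn": [0, 0, 0]}, {"grip": 0, "xyz": [0.03, 0, 0], "turn": [0, 0, 0]}])

```text
time: 5.3
tcp_pos: [518.1, 21.3, 56.2]
orientation: [-180.0, -0.0, 1.5]
force: [-0.7, 0.6, 1.2]
finger_gap: 0.007
```

>>> step_arm(rows=[{"grip": 0, "xyz": [0.03, 0, 0], "turn": [0, 0, 0]}, {"grip": 0, "xyz": [0.03, 0, 0], "turn": [0, 0, 0]}, {"grip": 0, "xyz": [0.03, 0, 0], "turn": [0, 0, 0]}])

```text
time: 5.55
tcp_pos: [521.7, 21.4, 56.1]
orientation: [180.0, 0.0, 1.5]
force: [-0.8, -0.2, 0.1]
finger_gap: 0.004
```

>>> step_arm(rows=[{"grip": 0, "xyz": [0.03, 0, 0], "turn": [0, 0, 0]}, {"grip": 0, "xyz": [0.03, 0, 0], "turn": [0, 0, 0]}, {"grip": 0, "xyz": [0.03, 0, 0], "turn": [0, 0, 0]}])

```text
time: 5.8
tcp_pos: [525.3, 21.5, 56.1]
orientation: [180.0, 0.0, 1.5]
force: [-0.1, 0.7, 0.7]
finger_gap: 0.0
```

```bash
python3 st.py wrist:w4
```

```text
5.8 [525.28  21.5   56.13] [180.    0.    1.5] F [-0.06  0.69  0.67]
```

View pics/w4.png

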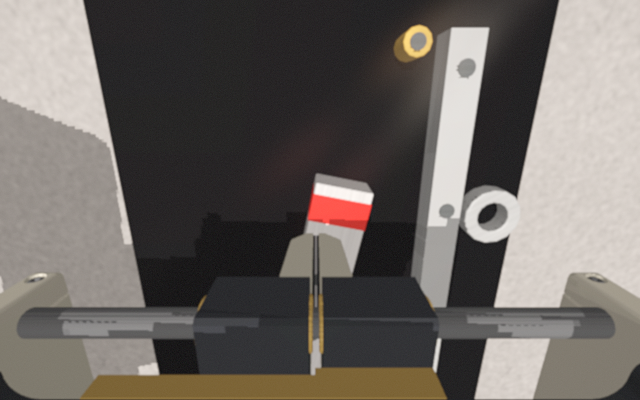

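```bash
python3 - <<'E'
from h import *
for n,tcp,pts in[("w3",(514.5,21.2,56.1),[(329.5,183.5),(391,193)]),("w4",(525.3,21.5,56.1),[(315.5,183.5),(373,192)])]:
    c=np.load(f"pics/{n}.npz")
    print(n,proj(c,tcp),[proj(c,(tcp[0]+a,tcp[1]+b,z)).round(0) for a,b,z in[(-17.5,7.5,56),(17.5,7.5,56),(17.5,7.5,90)]],[ray(c,p,76).round(1) for p in pts])
f=cv2.imread("pics/w4.png")[165:290,255:415]
cv2.imwrite("pics/w4c.png",cv2.resize(f,None,fx=4.7,fy=4.7,interpolation=cv2.INTER_CUBIC))
E
```

```text
w3 [316.50848345 225.89452214] [array([292., 215.]), array([342., 217.]), array([347., 238.])] [array([521.3,  57.7,  76. ]), array([559.1,  52.6,  76. ])]
w4 [316.56539525 225.8717618 ] [array([292., 215.]), array([342., 216.]), array([347., 238.])] [array([523.6,  57.7,  76. ]), array([558.8,  53.3,  76. ])]
```

View pics/w4c.png

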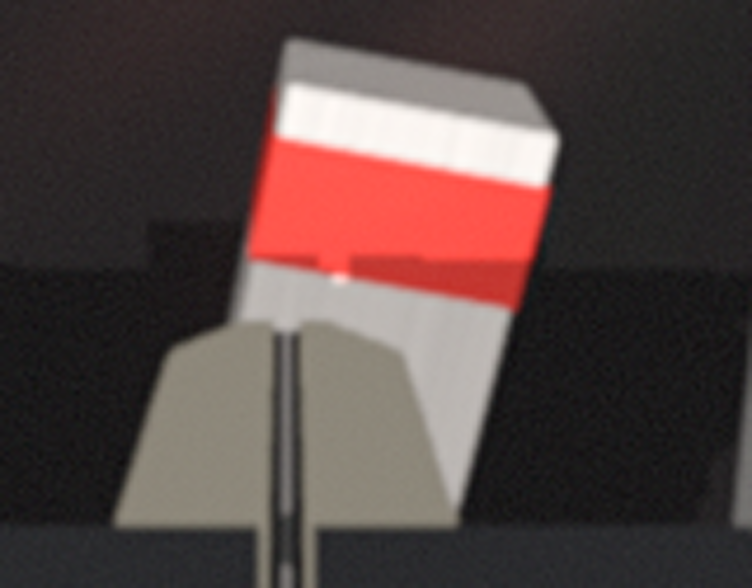

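```bash
python3 st.py scene:s4 top:t4; python3 - <<'E'
from h import *
a=cv2.imread("pics/s4.png")[90:250,200:440];b=cv2.imread("pics/t4.png")[160:320,240:420]
cv2.imwrite("pics/st4.png",np.vstack([cv2.resize(a,(450,300),interpolation=cv2.INTER_CUBIC),cv2.resize(b,(450,300),interpolation=cv2.INTER_CUBIC)]))
E
```

```text
5.85 [525.5   21.49  56.18] [ 1.8e+02 -1.0e-02  1.5e+00] F [-0.42 -0.56 -1.15]
```

View pics/st4.png

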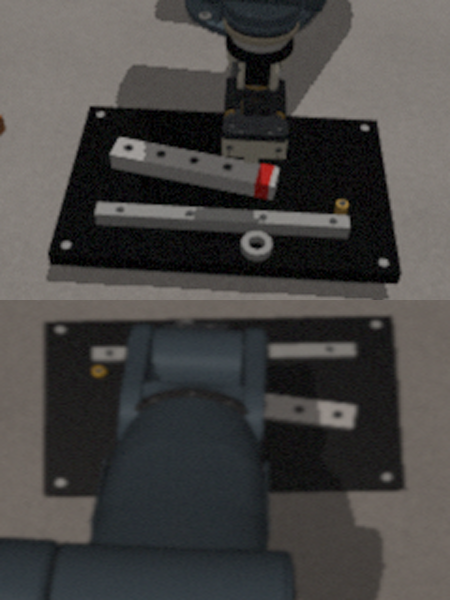

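```bash
python3 - <<'E'
from h import *
c=np.load("pics/s4.npz");f=cv2.imread("pics/s4.png")
x0,y0,s=300,130,7
a=cv2.resize(f[y0:y0+80,x0:x0+110],None,fx=s,fy=s,interpolation=cv2.INTER_CUBIC)
for p,col in[((525.5,21.5,56),(0,255,0)),((525.5,21.5,75),(255,255,0)),((524.6,58.5,76),(255,0,255)),((559.7,52.7,76),(255,0,255))]:
    q=proj(c,p);print(q);cv2.circle(a,(int((q[0]+.5-x0)*s),int((q[1]+.5-y0)*s)),4,col,-1)
cv2.imwrite("pics/s4c.png",a)
E
```

```text
[332.97895236 183.81687859]
[333.39888642 178.2632208 ]
[348.67802974 178.77734044]
[345.93900055 188.89196331]
```

View pics/s4c.png

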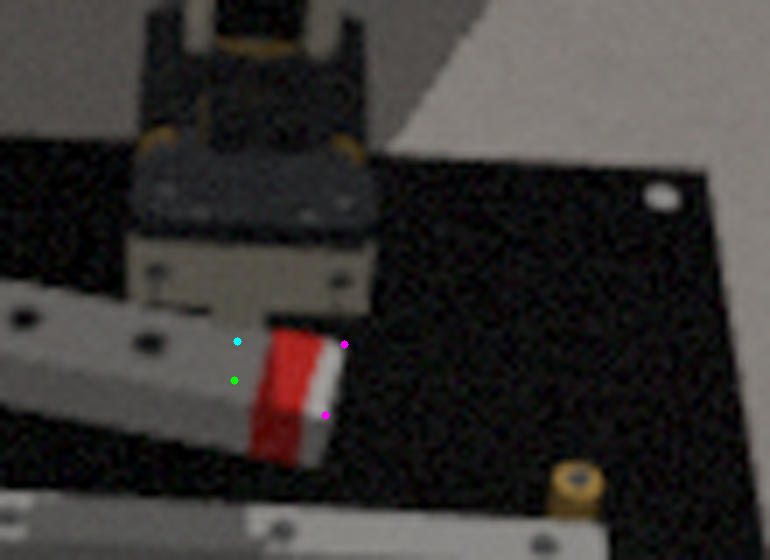

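```bash
python3 - <<'E'
from h import *
c=np.load("pics/w4.npz")
C=-c["R"].T@c["t"];print("cam",C)
for y in(0,7.5,10,40):
  for z in(56,75,97,128,140): print(y,z,proj(c,(525.4,21.5+y,z)).round(0),proj(c,(525.4+17.5,21.5+y,z)).round(0))
f=cv2.imread("pics/s4.png");g=f[150:200,315:365]
g=cv2.convertScaleAbs(g,alpha=2,beta=0)
cv2.imwrite("pics/s4d.png",cv2.resize(g,None,fx=12,fy=12,interpolation=cv2.INTER_CUBIC))
E
```

```text
cam [522.19529731 104.97302827 251.6288896 ]
0 56 [317. 226.] [342. 226.]
0 75 [317. 237.] [344. 238.]
0 97 [317. 254.] [347. 255.]
0 128 [317. 285.] [354. 286.]
0 140 [318. 301.] [357. 302.]
7.5 56 [317. 216.] [342. 217.]
7.5 75 [317. 227.] [345. 227.]
7.5 97 [317. 242.] [348. 243.]
7.5 128 [318. 272.] [355. 273.]
7.5 140 [318. 287.] [359. 288.]
10 56 [317. 213.] [342. 213.]
10 75 [317. 223.] [345. 224.]
10 97 [318. 238.] [348. 239.]
10 128 [318. 267.] [355. 268.]
10 140 [318. 282.] [359. 283.]
40 56 [318. 170.] [345. 171.]
40 75 [319. 177.] [348. 178.]
40 97 [319. 187.] [352. 188.]
40 128 [320. 206.] [360. 207.]
40 140 [320. 216.] [364. 217.]
```

View pics/s4d.png

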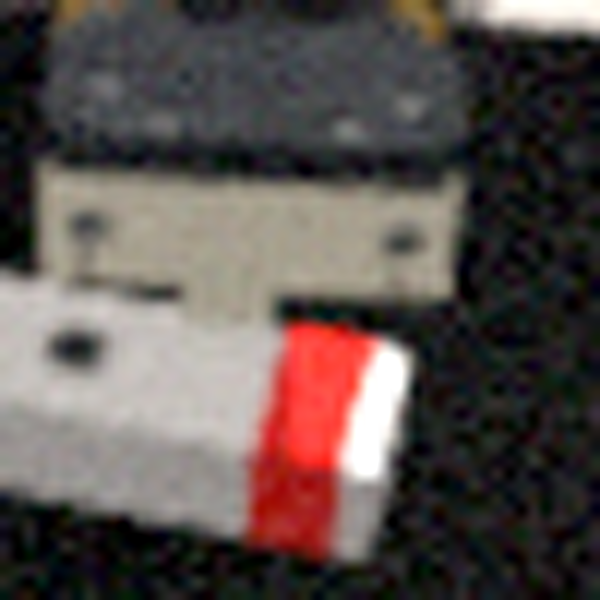

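```bash
python3 - <<'E'
from h import *
for n in("w2","w3","w4"):
    c=np.load(f"pics/{n}.npz");f=cv2.imread(f"pics/{n}.png")
    h=cv2.cvtColor(f,cv2.COLOR_BGR2HSV)
    m=((h[...,1]>130)&(h[...,2]>120)&((h[...,0]<8)|(h[...,0]>172))).astype(np.uint8)
    m[230:]=0
    cs,_=cv2.findContours(m,cv2.RETR_EXTERNAL,cv2.CHAIN_APPROX_NONE);k=max(cs,key=cv2.contourArea)
    r=cv2.minAreaRect(k);print(n,"red c",r[0],r[2],ray(c,r[0],75).round(1))
    g=((h[...,1]>80)&(h[...,2]>120)&(h[...,0]>12)&(h[...,0]<40)).astype(np.uint8);g[100:]=0
    cs,_=cv2.findContours(g,cv2.RETR_EXTERNAL,cv2.CHAIN_APPROX_NONE);k=max(cs,key=cv2.contourArea)
    x,y,w,hh=cv2.boundingRect(k);print(" pin",(x+w-13,y+13),ray(c,(x+w-13.,y+14.),72).round(1))
    p=proj(c,(594.8,145,70));print(" rail corner proj",p)
g=cv2.imread("pics/w4.png");g=cv2.convertScaleAbs(g[170:300,255:405],alpha=1.6)
cv2.imwrite("pics/w4d.png",cv2.resize(g,None,fx=4.6,fy=4.6,interpolation=cv2.INTER_CUBIC))
E
```

```text
w2 red c (406.6636962890625, 208.67616271972656) 17.35402488708496 [536.1  40.5  75. ]
 pin (501, 40) [577.4 138.7  72. ]
 rail corner proj [532.63521868  29.96824366]
w3 red c (354.5688171386719, 210.77066040039062) 16.699243545532227 [537.7  40.1  75. ]
 pin (441, 37) [578.1 139.   72. ]
 rail corner proj [472.05709889  27.34957481]
w4 red c (338.6679382324219, 211.82797241210938) 13.348727226257324 [538.6  39.5  75. ]
 pin (420, 37) [577.6 139.   72. ]
 rail corner proj [452.07227425  27.33417856]
```

View pics/w4d.png

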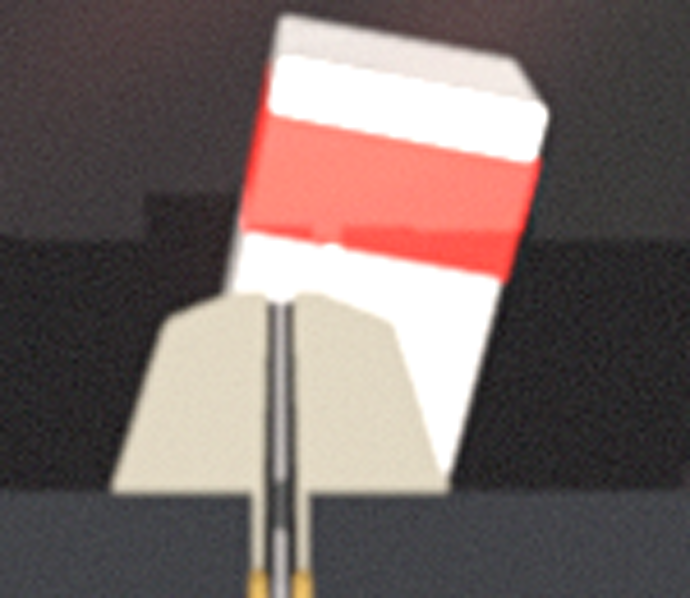

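The pictures are ambiguous about how far the finger is from the bar. I'll go on in small moves and watch the force and the bar.

>>> step_arm(rows=[{"grip": 0, "xyz": [0.03, 0, 0], "turn": [0, 0, 0]}, {"grip": 0, "xyz": [0.03, 0, 0], "turn": [0, 0, 0]}, {"grip": 0, "xyz": [0.03, 0, 0], "turn": [0, 0, 0]}])

```text
time: 6.2
tcp_pos: [528.9, 21.6, 56.2]
orientation: [180.0, -0.0, 1.5]
force: [0.7, -0.5, 0.0]
finger_gap: 0.005
```

>>> step_arm(rows=[{"grip": 0, "xyz": [0.03, 0, 0], "turn": [0, 0, 0]}, {"grip": 0, "xyz": [0.03, 0, 0], "turn": [0, 0, 0]}, {"grip": 0, "xyz": [0.03, 0, 0], "turn": [0, 0, 0]}])

```text
time: 6.45
tcp_pos: [532.5, 21.7, 56.1]
orientation: [180.0, 0.0, 1.5]
force: [-0.0, -0.1, -1.3]
finger_gap: 0.003
```

```bash
python3 st.py wrist:w5 scene:s5; python3 - <<'E'
from h import *
a=cv2.imread("pics/w5.png")[150:300,250:430];b=cv2.imread("pics/s5.png")[140:200,310:380]
cv2.imwrite("pics/m5.png",np.vstack([cv2.resize(cv2.convertScaleAbs(x,alpha=1.7),(350,295),interpolation=cv2.INTER_CUBIC) for x in(a,b)]))
E
```

```text
6.45 [532.51  21.68  56.13] [180.    0.    1.5] F [-0.02 -0.09 -1.31]
```

View pics/m5.png

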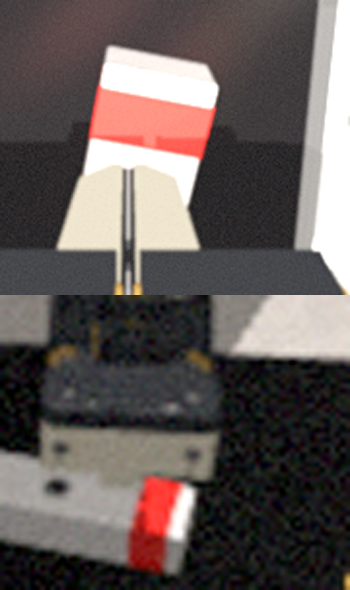

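```bash
python3 - <<'E'
from h import *
for n in("w1","w2","w4","w5"):
    c=np.load(f"pics/{n}{'cal' if n=='w1' else ''}.npz");f=cv2.imread(f"pics/{n}.png")
    h=cv2.cvtColor(f,cv2.COLOR_BGR2HSV)
    m=((h[...,1]>100)&(h[...,2]>120)&((h[...,0]<8)|(h[...,0]>172))).astype(np.uint8);m[232:]=0
    cs,_=cv2.findContours(m,cv2.RETR_EXTERNAL,cv2.CHAIN_APPROX_NONE);k=max(cs,key=cv2.contourArea)
    b=cv2.boxPoints(cv2.minAreaRect(k));print(n,[ray(c,p,76)[:2].round(0).tolist() for p in b])
E
cp pics/w5.png pics/w5v.png
```

```text
w1 [[514.0, 36.0], [516.0, 53.0], [559.0, 45.0], [558.0, 28.0]]
w2 [[512.0, 36.0], [517.0, 57.0], [559.0, 45.0], [556.0, 23.0]]
w4 [[518.0, 34.0], [521.0, 53.0], [559.0, 45.0], [556.0, 26.0]]
w5 [[519.0, 34.0], [521.0, 52.0], [559.0, 45.0], [557.0, 27.0]]
```

View pics/w5v.png

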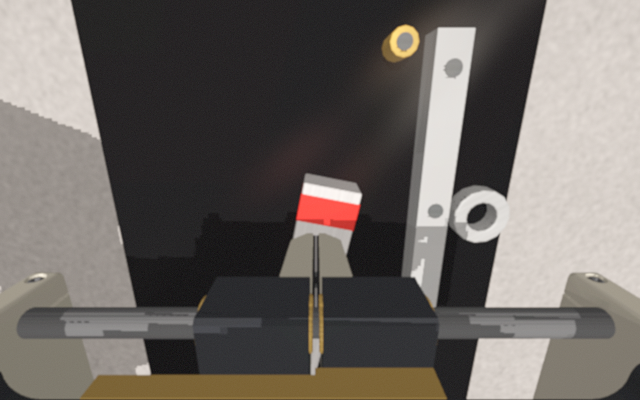

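The wrist view settles it. The finger centre line (col 316) is over the bar (cols 295–360), the bar hasn't moved (band corner still at 559,45), and there is no force. The shut tips must therefore be above the bar top at z = 76, well above the nominal TCP z of 56. Triangulating across both views puts them near z = 85–90. I'll back off to the robot's side and go lower carefully, feeling for contact.

>>> step_arm(rows=[{"grip": 0, "xyz": [-0.5, 0, 0], "turn": [0, 0, 0]}, {"grip": 0, "xyz": [-0.5, 0, 0], "turn": [0, 0, 0]}, {"grip": 0, "xyz": [-0.4, 0, 0], "turn": [0, 0, 0]}, {"grip": 0, "xyz": [0, 0, 0], "turn": [0, 0, 0]}, {"grip": 0, "xyz": [0, 0, 0.1], "turn": [0, 0, 0]}, {"grip": 0, "xyz": [0, 0, 0.1], "turn": [0, 0, 0]}, {"grip": 0, "xyz": [0, 0, 0], "turn": [0, 0, 0]}])

```text
time: 7.13
tcp_pos: [476.9, 20.2, 47.4]
orientation: [-180.0, 0.0, 1.5]
force: [0.9, 0.5, -0.3]
finger_gap: 0.007
```

```bash
python3 st.py wrist:w6 scene:s6; python3 - <<'E'
from h import *
a=cv2.imread("pics/w6.png")[200:300,250:430];b=cv2.imread("pics/s6.png")[125:195,290:380]
cv2.imwrite("pics/m6.png",np.vstack([cv2.resize(cv2.convertScaleAbs(x,alpha=2),(540,299),interpolation=cv2.INTER_CUBIC) for x in(a,b)]))
o=get_obs();t=o["tcp_pos"]
for n in("w6","s6"):
    c=np.load(f"pics/{n}.npz");print(n,[proj(c,t+[0,0,d]).round(1).tolist() for d in(0,19,30)])
E
```

```text
7.1333 [476.94  20.22  47.39] [-1.8e+02  2.0e-02  1.5e+00] F [ 0.93  0.49 -0.29]
w6 [[316.4, 226.1], [316.5, 237.8], [316.6, 245.6]]
s6 [[333.2, 172.8], [333.6, 167.3], [333.9, 164.1]]
```

View pics/m6.png

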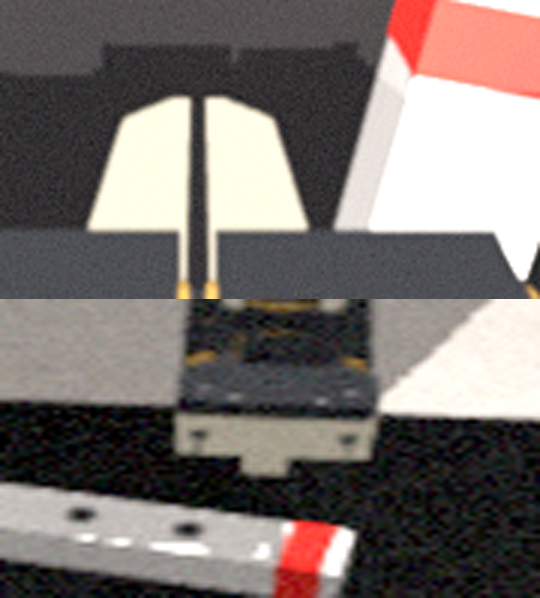

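Both views agree. The finger ends at wrist row ~232 and scene row ~166, against TCP projections of 226 and 173, so the tip is about 30 mm above the reported TCP. The reported TCP is already below the stage top with no contact. I'm continuing down, feeling for the stage.

>>> step_arm(rows=[{"grip": 0, "xyz": [0, 0, 0.1], "turn": [0, 0, 0]}, {"grip": 0, "xyz": [0, 0, 0.1], "turn": [0, 0, 0]}, {"grip": 0, "xyz": [0, 0, 0.05], "turn": [0, 0, 0]}, {"grip": 0, "xyz": [0, 0, 0], "turn": [0, 0, 0]}])

```text
time: 7.57
tcp_pos: [476.1, 20.2, 37.5]
orientation: [-180.0, 0.1, 1.5]
force: [-0.0, -0.1, -0.1]
finger_gap: 0.004
```

>>> step_arm(rows=[{"grip": 0, "xyz": [0, 0, 0.03], "turn": [0, 0, 0]}, {"grip": 0, "xyz": [0, 0, 0.03], "turn": [0, 0, 0]}, {"grip": 0, "xyz": [0, 0, 0.03], "turn": [0, 0, 0]}, {"grip": 0, "xyz": [0, 0, 0], "turn": [0, 0, 0]}])

```text
time: 7.9
tcp_pos: [476.3, 20.2, 34.4]
orientation: [-180.0, 0.0, 1.5]
force: [-0.4, -0.2, 0.9]
finger_gap: 0.007
```

```bash
python3 st.py wrist:w7 scene:s7; python3 - <<'E'
from h import *
a=cv2.imread("pics/w7.png")[200:300,250:430];b=cv2.imread("pics/s7.png")[125:195,290:380]
cv2.imwrite("pics/m7.png",np.vstack([cv2.resize(cv2.convertScaleAbs(x,alpha=2),(540,299),interpolation=cv2.INTER_CUBIC) for x in(a,b)]))
o=get_obs();t=o["tcp_pos"]
for n in("w7","s7"):
    c=np.load(f"pics/{n}.npz");print(n,[proj(c,t+[0,0,d]).round(1).tolist() for d in(0,19,30)])
E
```

```text
7.9 [476.34  20.23  34.37] [-1.80e+02  1.00e-02  1.49e+00] F [-0.39 -0.2   0.86]
w7 [[316.7, 226.0], [316.8, 237.7], [316.9, 245.5]]
s7 [[332.9, 176.4], [333.3, 171.0], [333.6, 167.8]]
```

View pics/m7.png

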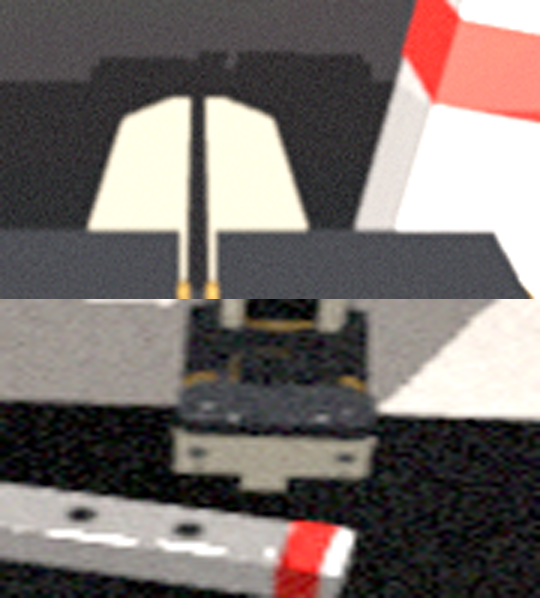

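>>> step_arm(rows=[{"grip": 0, "xyz": [0, 0, 0.04], "turn": [0, 0, 0]}, {"grip": 0, "xyz": [0, 0, 0.04], "turn": [0, 0, 0]}, {"grip": 0, "xyz": [0, 0, 0.04], "turn": [0, 0, 0]}, {"grip": 0, "xyz": [0, 0, 0.04], "turn": [0, 0, 0]}, {"grip": 0, "xyz": [0, 0, 0.02], "turn": [0, 0, 0]}, {"grip": 0, "xyz": [0, 0, 0], "turn": [0, 0, 0]}])

```text
time: 8.5
tcp_pos: [476.2, 20.2, 27.1]
orientation: [-180.0, 0.0, 1.5]
force: [0.1, -0.6, 0.4]
finger_gap: 0.006
```

>>> step_arm(rows=[{"grip": 0, "xyz": [0.08, 0, 0], "turn": [0, 0, 0]}, {"grip": 0, "xyz": [0.08, 0, 0], "turn": [0, 0, 0]}, {"grip": 0, "xyz": [0.04, 0, 0], "turn": [0, 0, 0]}, {"grip": 0, "xyz": [0.04, 0, 0], "turn": [0, 0, 0]}, {"grip": 0, "xyz": [0.03, 0, 0], "turn": [0, 0, 0]}, {"grip": 0, "xyz": [0.03, 0, 0], "turn": [0, 0, 0]}, {"grip": 0, "xyz": [0.03, 0, 0], "turn": [0, 0, 0]}])

```text
time: 9.08
tcp_pos: [489.7, 20.6, 27.3]
orientation: [-180.0, 0.0, 1.5]
force: [-0.2, 0.1, -0.4]
finger_gap: 0.002
```

```bash
python3 st.py wrist:w8 scene:s8; python3 - <<'E'
from h import *
a=cv2.imread("pics/w8.png")[200:300,250:430];b=cv2.imread("pics/s8.png")[125:195,290:380]
cv2.imwrite("pics/m8.png",np.vstack([cv2.resize(cv2.convertScaleAbs(x,alpha=2),(540,299),interpolation=cv2.INTER_CUBIC) for x in(a,b)]))
E
```

```text
9.0833 [489.67  20.58  27.33] [-180.     0.     1.5] F [-0.17  0.1  -0.38]
```

View pics/m8.png

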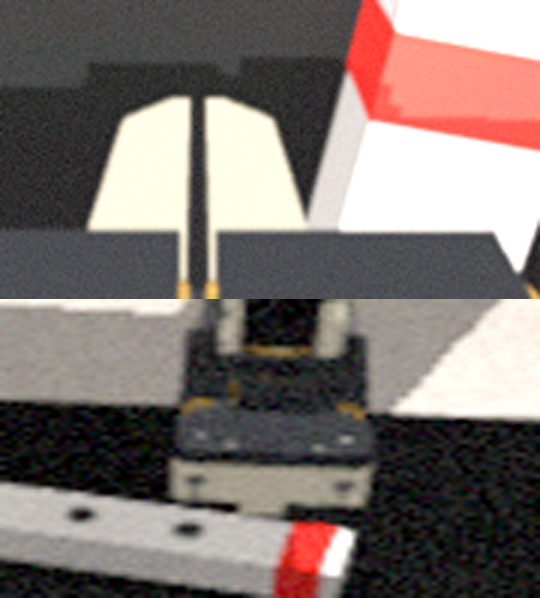

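>>> step_arm(rows=[{"grip": 0, "xyz": [0.03, 0, 0], "turn": [0, 0, 0]}, {"grip": 0, "xyz": [0.03, 0, 0], "turn": [0, 0, 0]}, {"grip": 0, "xyz": [0.03, 0, 0], "turn": [0, 0, 0]}, {"grip": 0, "xyz": [0.03, 0, 0], "turn": [0, 0, 0]}])

```text
time: 9.52
tcp_pos: [494.5, 20.7, 27.3]
orientation: [180.0, 0.0, 1.5]
force: [0.5, 0.2, -0.7]
finger_gap: 0.005
```

>>> step_arm(rows=[{"grip": 0, "xyz": [0.03, 0, 0], "turn": [0, 0, 0]}, {"grip": 0, "xyz": [0.03, 0, 0], "turn": [0, 0, 0]}, {"grip": 0, "xyz": [0.03, 0, 0], "turn": [0, 0, 0]}, {"grip": 0, "xyz": [0.03, 0, 0], "turn": [0, 0, 0]}])

```text
time: 9.85
tcp_pos: [499.3, 20.8, 27.3]
orientation: [-180.0, -0.0, 1.5]
force: [0.5, -0.1, 0.5]
finger_gap: 0.007
```

>>> step_arm(rows=[{"grip": 0, "xyz": [0.03, 0, 0], "turn": [0, 0, 0]}, {"grip": 0, "xyz": [0.03, 0, 0], "turn": [0, 0, 0]}, {"grip": 0, "xyz": [0.03, 0, 0], "turn": [0, 0, 0]}])

```text
time: 10.1
tcp_pos: [502.5, 20.9, 27.2]
orientation: [-180.0, 0.0, 1.5]
force: [-2.6, 0.5, 0.5]
finger_gap: 0.006
```

I have contact: −2.6 N at x = 502.5, which fits a face at about 518. Now I'm pushing the red end towards the rail.

>>> step_arm(rows=[{"grip": 0, "xyz": [0.03, 0, 0], "turn": [0, 0, 0]}, {"grip": 0, "xyz": [0.03, 0, 0], "turn": [0, 0, 0]}, {"grip": 0, "xyz": [0.03, 0, 0], "turn": [0, 0, 0]}])

```text
time: 10.35
tcp_pos: [506.4, 21.0, 27.3]
orientation: [-180.0, 0.0, 1.5]
force: [-1.7, 0.7, -0.4]
finger_gap: 0.005
```

>>> step_arm(rows=[{"grip": 0, "xyz": [0.04, 0, 0], "turn": [0, 0, 0]}, {"grip": 0, "xyz": [0.04, 0, 0], "turn": [0, 0, 0]}, {"grip": 0, "xyz": [0.04, 0, 0], "turn": [0, 0, 0]}, {"grip": 0, "xyz": [0.04, 0, 0], "turn": [0, 0, 0]}])

```text
time: 10.68
tcp_pos: [513.0, 21.2, 27.3]
orientation: [-180.0, -0.0, 1.5]
force: [-1.3, -0.1, -0.2]
finger_gap: 0.008
```

>>> step_arm(rows=[{"grip": 0, "xyz": [0.04, 0, 0], "turn": [0, 0, 0]}, {"grip": 0, "xyz": [0.04, 0, 0], "turn": [0, 0, 0]}, {"grip": 0, "xyz": [0.04, 0, 0], "turn": [0, 0, 0]}])

```text
time: 10.93
tcp_pos: [517.8, 21.3, 27.3]
orientation: [180.0, -0.0, 1.5]
force: [-1.4, 0.2, 0.5]
finger_gap: 0.005
```

```bash
python3 st.py wrist:w9
```

```text
10.9333 [517.76  21.3   27.35] [180.   -0.    1.5] F [-1.41  0.23  0.46]
```

View pics/w9.png

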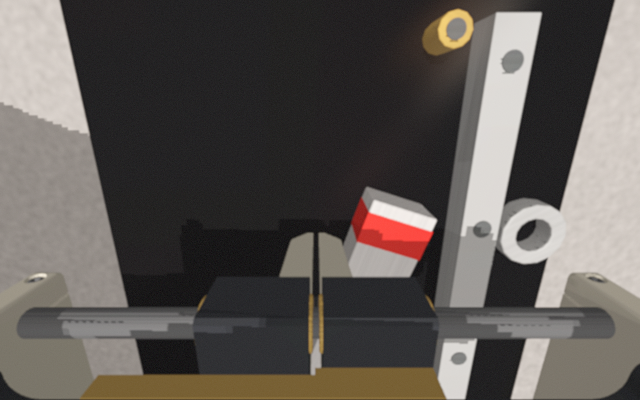

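```bash
python3 - <<'E'
from h import *
c=np.load("pics/w9.npz")
O=np.array([598.39,-5.33]);a=np.radians(1.36);ex=np.array([np.cos(a),np.sin(a)]);ey=np.array([-np.sin(a),np.cos(a)])
for p in[(437,220),(368.,195)]:
    q=ray(c,p,76)[:2];print(q,(q-O)@ex,(q-O)@ey)
E
```

```text
[580.1837227   47.10027943] -16.9567553416784 52.84762230013856
[542.81985092  59.88043794] -54.006774364444645 66.51098411442767
```

>>> step_arm(rows=[{"grip": 0, "xyz": [0.04, 0, 0], "turn": [0, 0, 0]}, {"grip": 0, "xyz": [0.04, 0, 0], "turn": [0, 0, 0]}, {"grip": 0, "xyz": [0.02, 0, 0], "turn": [0, 0, 0]}])

```text
time: 11.23
tcp_pos: [521.8, 21.4, 27.4]
orientation: [180.0, -0.0, 1.5]
force: [-1.7, -0.2, 0.1]
finger_gap: 0.005
```

>>> step_arm(rows=[{"grip": 0, "xyz": [0.04, 0, 0], "turn": [0, 0, 0]}, {"grip": 0, "xyz": [0.04, 0, 0], "turn": [0, 0, 0]}, {"grip": 0, "xyz": [0.03, 0, 0], "turn": [0, 0, 0]}])

```text
time: 11.48
tcp_pos: [526.2, 21.5, 27.3]
orientation: [180.0, -0.0, 1.5]
force: [-1.2, -0.3, -0.1]
finger_gap: 0.006
```

>>> step_arm(rows=[{"grip": 0, "xyz": [0.02, 0, 0], "turn": [0, 0, 0]}, {"grip": 0, "xyz": [0.02, 0, 0], "turn": [0, 0, 0]}])

```text
time: 11.65
tcp_pos: [527.6, 21.6, 27.3]
orientation: [-180.0, 0.0, 1.5]
force: [-1.0, -0.7, 0.9]
finger_gap: 0.004
```

>>> step_arm(rows=[{"grip": 0, "xyz": [0.02, 0, 0], "turn": [0, 0, 0]}, {"grip": 0, "xyz": [0.02, 0, 0], "turn": [0, 0, 0]}])

```text
time: 11.82
tcp_pos: [529.2, 21.6, 27.3]
orientation: [180.0, 0.0, 1.5]
force: [-1.6, -0.9, 0.2]
finger_gap: 0.005
```

>>> step_arm(rows=[{"grip": 0, "xyz": [0.02, 0, 0], "turn": [0, 0, 0]}])

```text
time: 11.9
tcp_pos: [530.0, 21.6, 27.3]
orientation: [180.0, 0.0, 1.5]
force: [-0.8, -0.7, -0.4]
finger_gap: 0.004
```

>>> step_arm(rows=[{"grip": 0, "xyz": [0.02, 0, 0], "turn": [0, 0, 0]}])

```text
time: 11.98
tcp_pos: [530.8, 21.7, 27.3]
orientation: [180.0, 0.0, 1.5]
force: [-2.0, 0.8, 0.0]
finger_gap: 0.006
```

>>> step_arm(rows=[{"grip": 0, "xyz": [0.015, 0, 0], "turn": [0, 0, 0]}])

```text
time: 12.07
tcp_pos: [531.3, 21.6, 27.3]
orientation: [180.0, 0.0, 1.5]
force: [-3.0, -0.3, 0.3]
finger_gap: 0.006
```

>>> step_arm(rows=[{"grip": 0, "xyz": [0.015, 0, 0], "turn": [0, 0, 0]}])

```text
time: 12.15
tcp_pos: [531.5, 21.7, 27.2]
orientation: [180.0, 0.1, 1.5]
force: [-5.2, -1.4, 2.7]
finger_gap: 0.007
```

```bash
python3 st.py wrist:w10
```

```text
12.15 [531.49  21.66  27.22] [1.8e+02 7.0e-02 1.5e+00] F [-5.19 -1.42  2.71]
```

View pics/w10.png

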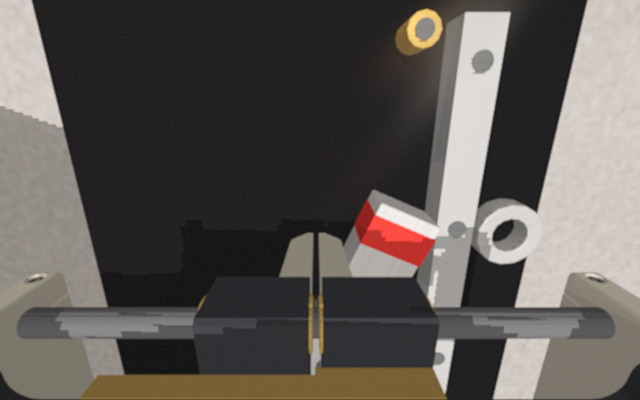

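The red corner is at the rail and force is rising. Now I'll press up to about 11 N and hold.

>>> step_arm(rows=[{"grip": 0, "xyz": [0.015, 0, 0], "turn": [0, 0, 0]}])

```text
time: 12.28
tcp_pos: [531.6, 21.7, 27.1]
orientation: [-180.0, 0.1, 1.5]
force: [-8.1, -0.6, 4.2]
finger_gap: 0.006
```

>>> step_arm(rows=[{"grip": 0, "xyz": [0.01, 0, 0], "turn": [0, 0, 0]}])

```text
time: 12.37
tcp_pos: [531.7, 21.7, 27.1]
orientation: [-180.0, 0.2, 1.5]
force: [-9.2, -0.6, 5.2]
finger_gap: 0.005
```

>>> step_arm(rows=[{"grip": 0, "xyz": [0.01, 0, 0], "turn": [0, 0, 0]}, {"grip": 0, "xyz": [0, 0, 0], "turn": [0, 0, 0]}, {"grip": 0, "xyz": [0, 0, 0], "turn": [0, 0, 0]}])

```text
time: 12.62
tcp_pos: [531.8, 21.8, 27.0]
orientation: [-180.0, 0.2, 1.5]
force: [-8.4, 0.3, 5.1]
finger_gap: 0.007
```

>>> step_arm(rows=[{"grip": 0, "xyz": [0, 0, 0], "turn": [0, 0, 0]}, {"grip": 0, "xyz": [0, 0, 0], "turn": [0, 0, 0]}])

```text
time: 12.78
tcp_pos: [531.8, 21.8, 27.1]
orientation: [-180.0, 0.2, 1.5]
force: [-8.9, -0.5, 4.3]
finger_gap: 0.005
```

>>> step_arm(rows=[{"grip": 0, "xyz": [0.015, 0, 0], "turn": [0, 0, 0]}, {"grip": 0, "xyz": [0, 0, 0], "turn": [0, 0, 0]}])

```text
time: 12.95
tcp_pos: [531.9, 21.8, 27.0]
orientation: [-180.0, 0.3, 1.5]
force: [-12.2, -0.9, 6.6]
finger_gap: 0.003
```

>>> step_arm(rows=[{"grip": 0, "xyz": [0.01, 0, 0], "turn": [0, 0, 0]}, {"grip": 0, "xyz": [0, 0, 0], "turn": [0, 0, 0]}, {"grip": 0, "xyz": [0, 0, 0], "turn": [0, 0, 0]}, {"grip": 0, "xyz": [0, 0, 0], "turn": [0, 0, 0]}])

```text
time: 13.28
tcp_pos: [531.9, 21.8, 27.0]
orientation: [-180.0, 0.3, 1.5]
force: [-13.6, -0.6, 8.0]
finger_gap: 0.005
```

```bash
python3 st.py scene:s11 wrist:w11; python3 - <<'E'
from h import *
a=cv2.imread("pics/w11.png")[180:300,280:480];b=cv2.imread("pics/s11.png")[140:220,240:400]
cv2.imwrite("pics/m11.png",np.vstack([cv2.resize(cv2.convertScaleAbs(x,alpha=1.5),(560,290),interpolation=cv2.INTER_CUBIC) for x in(a,b)]))
E
```

```text
13.2833 [531.9   21.79  26.97] [-179.99    0.31    1.5 ] F [-13.61  -0.63   7.97]
```

View pics/m11.png

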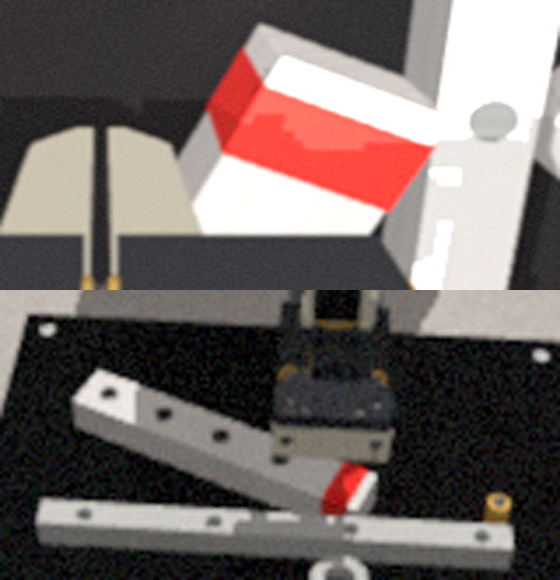

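The corner is at the rail. I held 10–15 N for over 0.5 s at about +60 mm on the bar, so the red end is pressed home. The bar now lies about 22° askew. Next I back off and swing it in with a push near the middle, slightly towards the plain side. That keeps the red corner at the rail before the final press on the plain end.

>>> step_arm(rows=[{"grip": 0, "xyz": [-0.1, 0, 0], "turn": [0, 0, 0]}, {"grip": 0, "xyz": [-0.5, 0, 0], "turn": [0, 0, 0]}, {"grip": 0, "xyz": [-0.6, 0, 0], "turn": [0, 0, 0]}, {"grip": 0, "xyz": [-0.6, 0, 0], "turn": [0, 0, 0]}, {"grip": 0, "xyz": [0, 0.8, 0], "turn": [0, 0, 0]}, {"grip": 0, "xyz": [0, 0.9, 0], "turn": [0, 0, 0]}, {"grip": 0, "xyz": [0, 0.8, 0], "turn": [0, 0, 0]}, {"grip": 0, "xyz": [0, 0, 0], "turn": [0, 0, 0]}, {"grip": 0, "xyz": [0, 0, 0], "turn": [0, 0, 0]}])

```text
time: 14.13
tcp_pos: [465.6, -81.4, 27.5]
orientation: [180.0, -0.1, 1.3]
force: [0.0, 1.6, 0.4]
finger_gap: 0.005
```

```bash
python3 st.py scene:s12 wrist:w12
```

```text
14.1333 [465.59 -81.39  27.54] [ 1.7998e+02 -9.0000e-02  1.3400e+00] F [0.01 1.63 0.37]
```

View pics/w12.png

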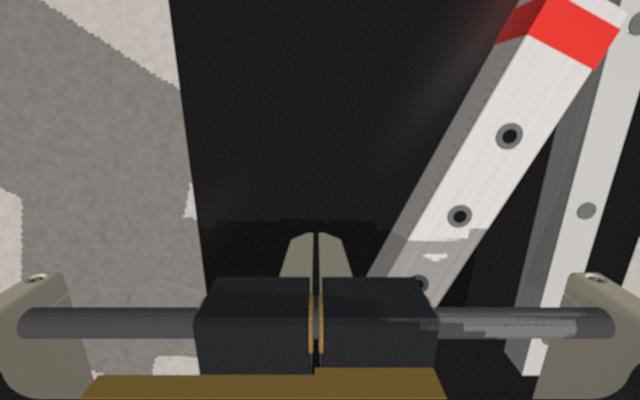

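The red corner is at the rail (~(605,70)), and the finger (316,255) is clear of the bar's face (~(385,255)). Approaching.

>>> step_arm(rows=[{"grip": 0, "xyz": [0.1, 0, 0], "turn": [0, 0, 0]}, {"grip": 0, "xyz": [0.1, 0, 0], "turn": [0, 0, 0]}, {"grip": 0, "xyz": [0.1, 0, 0], "turn": [0, 0, 0]}, {"grip": 0, "xyz": [0.05, 0, 0], "turn": [0, 0, 0]}, {"grip": 0, "xyz": [0.04, 0, 0], "turn": [0, 0, 0]}, {"grip": 0, "xyz": [0.04, 0, 0], "turn": [0, 0, 0]}, {"grip": 0, "xyz": [0.04, 0, 0], "turn": [0, 0, 0]}])

```text
time: 14.82
tcp_pos: [483.9, -79.5, 27.3]
orientation: [-180.0, 0.0, 1.5]
force: [-0.3, 0.7, 0.5]
finger_gap: 0.007
```

>>> step_arm(rows=[{"grip": 0, "xyz": [0.04, 0, 0], "turn": [0, 0, 0]}, {"grip": 0, "xyz": [0.04, 0, 0], "turn": [0, 0, 0]}, {"grip": 0, "xyz": [0.04, 0, 0], "turn": [0, 0, 0]}, {"grip": 0, "xyz": [0.04, 0, 0], "turn": [0, 0, 0]}, {"grip": 0, "xyz": [0.04, 0, 0], "turn": [0, 0, 0]}])

```text
time: 15.23
tcp_pos: [491.5, -79.4, 27.2]
orientation: [-180.0, 0.1, 1.5]
force: [-2.7, -1.1, 0.9]
finger_gap: 0.003
```

>>> step_arm(rows=[{"grip": 0, "xyz": [0.04, 0, 0], "turn": [0, 0, 0]}, {"grip": 0, "xyz": [0.04, 0, 0], "turn": [0, 0, 0]}, {"grip": 0, "xyz": [0.04, 0, 0], "turn": [0, 0, 0]}, {"grip": 0, "xyz": [0.04, 0, 0], "turn": [0, 0, 0]}, {"grip": 0, "xyz": [0.04, 0, 0], "turn": [0, 0, 0]}])

```text
time: 15.65
tcp_pos: [499.9, -79.2, 27.3]
orientation: [-180.0, 0.0, 1.5]
force: [-2.4, -0.5, 0.0]
finger_gap: 0.006
```

>>> step_arm(rows=[{"grip": 0, "xyz": [0.04, 0, 0], "turn": [0, 0, 0]}, {"grip": 0, "xyz": [0.04, 0, 0], "turn": [0, 0, 0]}, {"grip": 0, "xyz": [0.04, 0, 0], "turn": [0, 0, 0]}, {"grip": 0, "xyz": [0.04, 0, 0], "turn": [0, 0, 0]}, {"grip": 0, "xyz": [0.04, 0, 0], "turn": [0, 0, 0]}])

```text
time: 16.07
tcp_pos: [508.0, -79.0, 27.3]
orientation: [180.0, -0.0, 1.5]
force: [-1.5, -1.3, 0.2]
finger_gap: 0.005
```

```bash
python3 st.py wrist:w13
```

```text
16.0667 [507.97 -78.99  27.32] [180.   -0.    1.5] F [-1.51 -1.28  0.2 ]
```

View pics/w13.png

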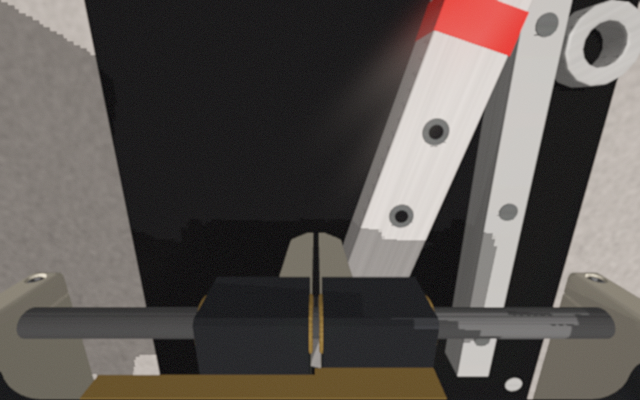

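It's swinging in and the red end is staying at the rail. Continuing.

>>> step_arm(rows=[{"grip": 0, "xyz": [0.04, 0, 0], "turn": [0, 0, 0]}, {"grip": 0, "xyz": [0.04, 0, 0], "turn": [0, 0, 0]}, {"grip": 0, "xyz": [0.04, 0, 0], "turn": [0, 0, 0]}, {"grip": 0, "xyz": [0.04, 0, 0], "turn": [0, 0, 0]}, {"grip": 0, "xyz": [0.04, 0, 0], "turn": [0, 0, 0]}, {"grip": 0, "xyz": [0.04, 0, 0], "turn": [0, 0, 0]}])

```text
time: 16.62
tcp_pos: [517.6, -78.7, 27.3]
orientation: [180.0, 0.0, 1.5]
force: [-1.5, -1.0, -0.5]
finger_gap: 0.008
```

>>> step_arm(rows=[{"grip": 0, "xyz": [0.04, 0, 0], "turn": [0, 0, 0]}, {"grip": 0, "xyz": [0.04, 0, 0], "turn": [0, 0, 0]}, {"grip": 0, "xyz": [0.04, 0, 0], "turn": [0, 0, 0]}, {"grip": 0, "xyz": [0.04, 0, 0], "turn": [0, 0, 0]}, {"grip": 0, "xyz": [0.04, 0, 0], "turn": [0, 0, 0]}, {"grip": 0, "xyz": [0.04, 0, 0], "turn": [0, 0, 0]}])

```text
time: 17.12
tcp_pos: [527.1, -78.5, 27.3]
orientation: [180.0, -0.0, 1.5]
force: [-2.6, -1.0, 0.1]
finger_gap: 0.003
```

>>> step_arm(rows=[{"grip": 0, "xyz": [0.04, 0, 0], "turn": [0, 0, 0]}, {"grip": 0, "xyz": [0.04, 0, 0], "turn": [0, 0, 0]}, {"grip": 0, "xyz": [0.04, 0, 0], "turn": [0, 0, 0]}, {"grip": 0, "xyz": [0.04, 0, 0], "turn": [0, 0, 0]}])

```text
time: 17.45
tcp_pos: [533.5, -78.3, 27.3]
orientation: [180.0, -0.0, 1.5]
force: [-2.2, -0.3, 0.3]
finger_gap: 0.004
```

```bash
python3 st.py wrist:w14
```

```text
17.45 [533.54 -78.31  27.35] [180.   -0.    1.5] F [-2.23 -0.31  0.29]
```

View pics/w14.png

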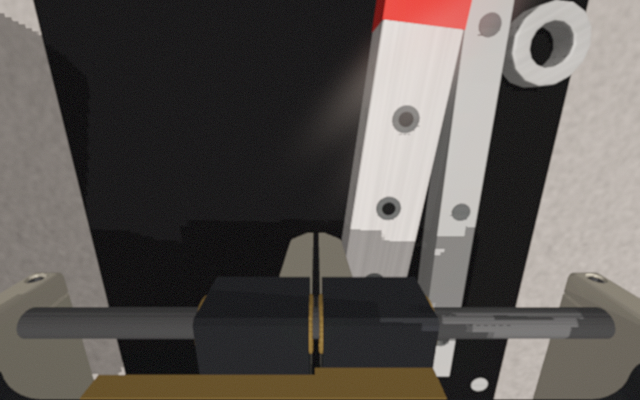

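>>> step_arm(rows=[{"grip": 0, "xyz": [0.04, 0, 0], "turn": [0, 0, 0]}, {"grip": 0, "xyz": [0.04, 0, 0], "turn": [0, 0, 0]}, {"grip": 0, "xyz": [0.04, 0, 0], "turn": [0, 0, 0]}, {"grip": 0, "xyz": [0.03, 0, 0], "turn": [0, 0, 0]}])

```text
time: 17.83
tcp_pos: [539.6, -78.2, 27.3]
orientation: [180.0, -0.0, 1.5]
force: [-1.3, -0.7, 0.1]
finger_gap: 0.002
```

>>> step_arm(rows=[{"grip": 0, "xyz": [0.03, 0, 0], "turn": [0, 0, 0]}, {"grip": 0, "xyz": [0.03, 0, 0], "turn": [0, 0, 0]}, {"grip": 0, "xyz": [0.02, 0, 0], "turn": [0, 0, 0]}])

```text
time: 18.08
tcp_pos: [542.7, -78.1, 27.3]
orientation: [-180.0, -0.0, 1.5]
force: [-1.5, -1.1, 0.5]
finger_gap: 0.005
```

>>> step_arm(rows=[{"grip": 0, "xyz": [0.02, 0, 0], "turn": [0, 0, 0]}, {"grip": 0, "xyz": [0.02, 0, 0], "turn": [0, 0, 0]}])

```text
time: 18.25
tcp_pos: [544.2, -78.0, 27.3]
orientation: [-180.0, 0.0, 1.5]
force: [-2.0, -1.0, -0.5]
finger_gap: 0.006
```

>>> step_arm(rows=[{"grip": 0, "xyz": [0.02, 0, 0], "turn": [0, 0, 0]}])

```text
time: 18.33
tcp_pos: [545.0, -78.0, 27.3]
orientation: [-180.0, 0.0, 1.5]
force: [-1.5, 1.4, 0.5]
finger_gap: 0.004
```

>>> step_arm(rows=[{"grip": 0, "xyz": [0.02, 0, 0], "turn": [0, 0, 0]}])

```text
time: 18.42
tcp_pos: [545.8, -78.0, 27.3]
orientation: [-180.0, 0.0, 1.5]
force: [-1.3, -0.0, -0.0]
finger_gap: 0.005
```

```bash
python3 st.py wrist:w15
```

```text
18.4167 [545.84 -77.98  27.31] [-180.     0.     1.5] F [-1.29 -0.04 -0.02]
```

View pics/w15.png

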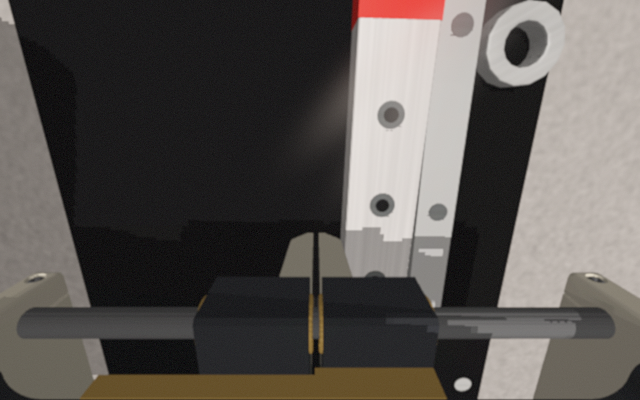

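>>> step_arm(rows=[{"grip": 0, "xyz": [0.015, 0, 0], "turn": [0, 0, 0]}, {"grip": 0, "xyz": [0.015, 0, 0], "turn": [0, 0, 0]}])

```text
time: 18.63
tcp_pos: [547.0, -78.0, 27.3]
orientation: [-180.0, 0.0, 1.5]
force: [-2.5, -1.0, 0.3]
finger_gap: 0.005
```

>>> step_arm(rows=[{"grip": 0, "xyz": [0.015, 0, 0], "turn": [0, 0, 0]}])

```text
time: 18.72
tcp_pos: [547.6, -77.9, 27.3]
orientation: [-180.0, 0.0, 1.5]
force: [0.2, -0.4, -0.9]
finger_gap: 0.006
```

>>> step_arm(rows=[{"grip": 0, "xyz": [0.015, 0, 0], "turn": [0, 0, 0]}])

```text
time: 18.8
tcp_pos: [548.2, -77.9, 27.3]
orientation: [180.0, -0.0, 1.5]
force: [-1.6, -0.1, -1.1]
finger_gap: 0.006
```

>>> step_arm(rows=[{"grip": 0, "xyz": [0.015, 0, 0], "turn": [0, 0, 0]}])

```text
time: 18.88
tcp_pos: [548.8, -77.9, 27.3]
orientation: [180.0, -0.0, 1.5]
force: [-1.6, -0.2, -0.6]
finger_gap: 0.001
```

>>> step_arm(rows=[{"grip": 0, "xyz": [0.015, 0, 0], "turn": [0, 0, 0]}])

```text
time: 18.97
tcp_pos: [549.4, -77.9, 27.3]
orientation: [180.0, 0.0, 1.5]
force: [-1.7, 0.0, -0.4]
finger_gap: 0.002
```

>>> step_arm(rows=[{"grip": 0, "xyz": [0.015, 0, 0], "turn": [0, 0, 0]}])

```text
time: 19.05
tcp_pos: [549.6, -77.9, 27.3]
orientation: [-180.0, 0.1, 1.5]
force: [-6.3, -1.5, 4.2]
finger_gap: 0.002
```

>>> step_arm(rows=[{"grip": 0, "xyz": [0.015, 0, 0], "turn": [0, 0, 0]}])

```text
time: 19.13
tcp_pos: [549.6, -77.9, 27.2]
orientation: [-180.0, 0.1, 1.5]
force: [-10.2, -1.2, 6.9]
finger_gap: 0.007
```

>>> step_arm(rows=[{"grip": 0, "xyz": [0.015, 0, 0], "turn": [0, 0, 0]}])

```text
time: 19.22
tcp_pos: [549.6, -77.9, 27.3]
orientation: [-180.0, 0.2, 1.5]
force: [-12.4, -3.3, 9.4]
finger_gap: 0.005
```

```bash
python3 st.py wrist:w16; python3 - <<'E'
from h import *
a=cv2.imread("pics/w16.png")[0:280,320:520]
cv2.imwrite("pics/m16.png",cv2.resize(a,None,fx=2.1,fy=2.1,interpolation=cv2.INTER_CUBIC))
E
```

```text
19.2167 [549.61 -77.87  27.26] [-179.98    0.21    1.51] F [-12.42  -3.3    9.42]
```

View pics/m16.png

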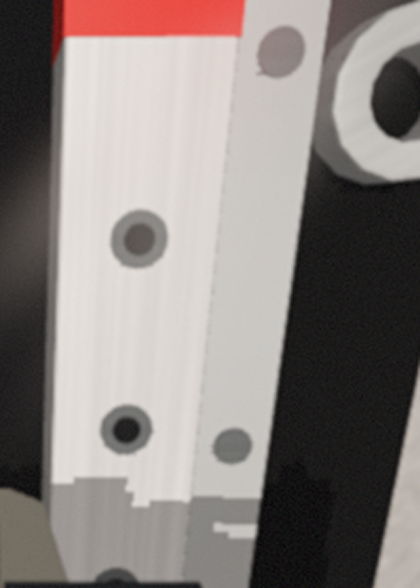

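The view shows the bar flush on the rail with no gap, and the force rose sharply at x = 549.6. Next I locate the bar along the rail, then press on the plain end.

```bash
python3 - <<'E'
from h import *
c=np.load("pics/w16.npz")
print("band inner",ray(c,(320+150/2.1,37/2.1),76))
for p in[(139,238),(126,429)]:print(ray(c,(320+p[0]/2.1,p[1]/2.1),76))
E
```

```text
band inner [578.5235289   40.94023198  76.        ]
[580.15691537   1.1966628   76.        ]
[581.39084914 -44.06491147  76.        ]
```

>>> step_arm(rows=[{"grip": 0, "xyz": [-0.1, 0, 0], "turn": [0, 0, 0]}, {"grip": 0, "xyz": [-0.2, 0, 0], "turn": [0, 0, 0]}, {"grip": 0, "xyz": [0, 0, 0], "turn": [0, 0, 0]}])

```text
time: 19.52
tcp_pos: [538.1, -78.1, 27.3]
orientation: [-180.0, 0.0, 1.5]
force: [-0.5, 0.1, 0.5]
finger_gap: 0.003
```

>>> step_arm(rows=[{"grip": 0, "xyz": [0, 0.5, 0], "turn": [0, 0, 0]}, {"grip": 0, "xyz": [0, 0.5, 0], "turn": [0, 0, 0]}, {"grip": 0, "xyz": [0, 0, 0], "turn": [0, 0, 0]}, {"grip": 0, "xyz": [0.08, 0, 0], "turn": [0, 0, 0]}, {"grip": 0, "xyz": [0.08, 0, 0], "turn": [0, 0, 0]}, {"grip": 0, "xyz": [0.04, 0, 0], "turn": [0, 0, 0]}, {"grip": 0, "xyz": [0.02, 0, 0], "turn": [0, 0, 0]}, {"grip": 0, "xyz": [0, 0, 0], "turn": [0, 0, 0]}])

```text
time: 20.18
tcp_pos: [549.2, -117.3, 27.3]
orientation: [-180.0, -0.0, 1.5]
force: [-0.1, 0.5, 0.0]
finger_gap: 0.006
```

>>> step_arm(rows=[{"grip": 0, "xyz": [0.015, 0, 0], "turn": [0, 0, 0]}, {"grip": 0, "xyz": [0.015, 0, 0], "turn": [0, 0, 0]}])

```text
time: 20.35
tcp_pos: [550.2, -117.6, 27.3]
orientation: [-180.0, 0.0, 1.5]
force: [0.3, 0.1, 0.4]
finger_gap: 0.007
```

>>> step_arm(rows=[{"grip": 0, "xyz": [0.015, 0, 0], "turn": [0, 0, 0]}])

```text
time: 20.43
tcp_pos: [550.7, -117.7, 27.3]
orientation: [-180.0, 0.0, 1.5]
force: [-3.8, -0.4, 1.9]
finger_gap: 0.005
```

>>> step_arm(rows=[{"grip": 0, "xyz": [0.015, 0, 0], "turn": [0, 0, 0]}])

```text
time: 20.52
tcp_pos: [550.6, -117.7, 27.3]
orientation: [-180.0, 0.1, 1.5]
force: [-8.3, -0.3, 6.7]
finger_gap: 0.006
```

>>> step_arm(rows=[{"grip": 0, "xyz": [0.015, 0, 0], "turn": [0, 0, 0]}])

```text
time: 20.6
tcp_pos: [550.6, -117.6, 27.3]
orientation: [-180.0, 0.2, 1.5]
force: [-11.6, -0.9, 8.3]
finger_gap: 0.004
```

>>> step_arm(rows=[{"grip": 0, "xyz": [0, 0, 0], "turn": [0, 0, 0]}, {"grip": 0, "xyz": [0, 0, 0], "turn": [0, 0, 0]}, {"grip": 0, "xyz": [0, 0, 0], "turn": [0, 0, 0]}, {"grip": 0, "xyz": [0, 0, 0], "turn": [0, 0, 0]}, {"grip": 0, "xyz": [0, 0, 0], "turn": [0, 0, 0]}])

```text
time: 21.02
tcp_pos: [550.6, -117.7, 27.3]
orientation: [-180.0, 0.2, 1.5]
force: [-7.9, 0.2, 6.0]
finger_gap: 0.005
```

```bash
python3 st.py wrist:w17 scene:s17; python3 - <<'E'
from h import *
a=cv2.imread("pics/w17.png")[0:300,280:520];b=cv2.imread("pics/s17.png")[140:240,230:420]
cv2.imwrite("pics/m17.png",np.hstack([cv2.resize(a,(400,500),interpolation=cv2.INTER_CUBIC),cv2.resize(cv2.resize(b,(400,250),interpolation=cv2.INTER_CUBIC),(400,500))]))
E
```

```text
21.0167 [ 550.56 -117.67   27.25] [-179.96    0.18    1.5 ] F [-7.91  0.23  6.02]
```

View pics/m17.png

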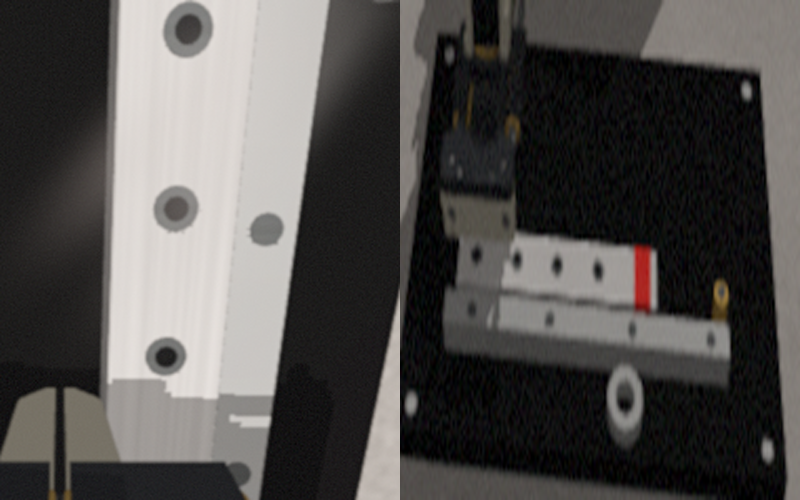

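The bar is flush in both views. The force relaxed to about 8–10 N while holding, so I'll top it up and hold again to be sure.

>>> step_arm(rows=[{"grip": 0, "xyz": [0.015, 0, 0], "turn": [0, 0, 0]}, {"grip": 0, "xyz": [0, 0, 0], "turn": [0, 0, 0]}])

```text
time: 21.28
tcp_pos: [550.6, -117.7, 27.3]
orientation: [-180.0, 0.3, 1.5]
force: [-11.0, 0.7, 9.7]
finger_gap: 0.001
```

>>> step_arm(rows=[{"grip": 0, "xyz": [0.01, 0, 0], "turn": [0, 0, 0]}, {"grip": 0, "xyz": [0, 0, 0], "turn": [0, 0, 0]}])

```text
time: 21.45
tcp_pos: [550.6, -117.6, 27.3]
orientation: [-179.9, 0.3, 1.5]
force: [-13.0, 0.2, 11.0]
finger_gap: 0.007
```

>>> step_arm(rows=[{"grip": 0, "xyz": [0, 0, 0], "turn": [0, 0, 0]}, {"grip": 0, "xyz": [0, 0, 0], "turn": [0, 0, 0]}, {"grip": 0, "xyz": [0, 0, 0], "turn": [0, 0, 0]}])

```text
time: 21.7
tcp_pos: [550.6, -117.6, 27.3]
orientation: [-179.9, 0.3, 1.5]
force: [-14.3, 0.4, 11.5]
finger_gap: 0.004
```

The plain end is pressed and held at 8–18 N total at about −75 mm, with the bar flush. I'm retracting, lifting, and turning the tool 90° so the narrow side of the fingers fits on the plain end face clear of the rail.

>>> step_arm(rows=[{"grip": 0, "xyz": [-0.1, 0, 0], "turn": [0, 0, 0]}, {"grip": 0, "xyz": [-0.4, 0, 0], "turn": [0, 0, 0]}, {"grip": 0, "xyz": [-0.5, 0, 0], "turn": [0, 0, 0]}, {"grip": 0, "xyz": [0, 0, -0.9], "turn": [0, 0, -1]}, {"grip": 0, "xyz": [0, 0, -0.9], "turn": [0, 0, -1]}, {"grip": 0, "xyz": [0, 0, -0.7], "turn": [0, 0, -1]}, {"grip": 0, "xyz": [0, 0, 0], "turn": [0, 0, -1]}, {"grip": 0, "xyz": [0, 0, 0], "turn": [0, 0, -1]}, {"grip": 0, "xyz": [0, 0, 0], "turn": [0, 0, -1]}, {"grip": 0, "xyz": [0, 0, 0], "turn": [0, 0, -1]}, {"grip": 0, "xyz": [0, 0, 0], "turn": [0, 0, -1]}, {"grip": 0, "xyz": [0, 0, 0], "turn": [0, 0, -1]}])

```text
time: 22.7
tcp_pos: [513.2, -118.9, 127.4]
orientation: [180.0, -0.0, 46.7]
force: [-0.4, -1.0, -0.4]
finger_gap: 0.005
```

>>> step_arm(rows=[{"grip": 0, "xyz": [0, 0, 0], "turn": [0, 0, -1]}, {"grip": 0, "xyz": [0, 0, 0], "turn": [0, 0, -1]}, {"grip": 0, "xyz": [0, 0, 0], "turn": [0, 0, -1]}, {"grip": 0, "xyz": [0, 0, 0], "turn": [0, 0, -1]}, {"grip": 0, "xyz": [0, 0, 0], "turn": [0, 0, -1]}, {"grip": 0, "xyz": [0, 0, 0], "turn": [0, 0, -1]}, {"grip": 0, "xyz": [0, 0, 0], "turn": [0, 0, -1]}, {"grip": 0, "xyz": [0, 0, 0], "turn": [0, 0, -1]}, {"grip": 0, "xyz": [0, 0, 0], "turn": [0, 0, -1]}, {"grip": 0, "xyz": [0, 0, 0], "turn": [0, 0, 0]}, {"grip": 0, "xyz": [0, 0, 0], "turn": [0, 0, 0]}])

```text
time: 23.62
tcp_pos: [513.1, -118.9, 127.4]
orientation: [180.0, 0.0, 91.3]
force: [-0.6, 0.4, 0.7]
finger_gap: 0.009
```

```bash
python3 st.py wrist:w18 top:t18 scene:s18
```

```text
23.6167 [ 513.11 -118.86  127.36] [179.98   0.    91.34] F [-0.58  0.38  0.68]
```

View pics/w18.png

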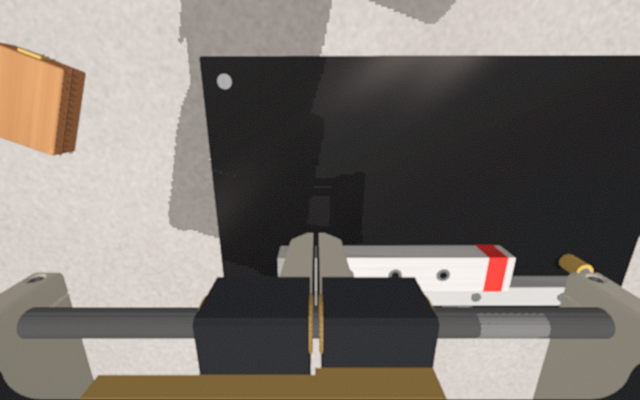

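View pics/s18.png

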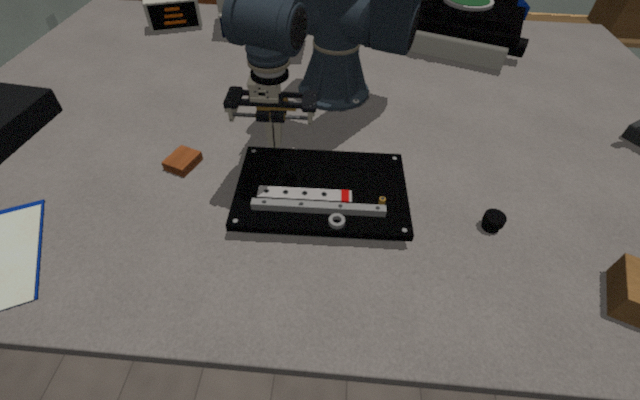

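```bash
python3 - <<'E'
from h import *
c=np.load("pics/w18.npz");print("plain robot-side corner",ray(c,(278,258),76),"red rob",ray(c,(498,262),76))
s=np.load("pics/s18.npz")
t=np.array([513.1,-118.9,127.4]);print([proj(s,t+[0,0,d]).round(1) for d in(0,20,33,60)])
a=cv2.imread("pics/s18.png")[80:220,210:400]
cv2.imwrite("pics/m18.png",cv2.resize(a,None,fx=4.2,fy=4.2,interpolation=cv2.INTER_CUBIC))
E
```

```text
plain robot-side corner [ 566.20158775 -153.20251411   76.        ] red rob [565.489017    50.45556474  76.        ]
[array([275.6, 154.5]), array([275.1, 148. ]), array([274.8, 143.6]), array([274.1, 134.1])]
```

View pics/m18.png

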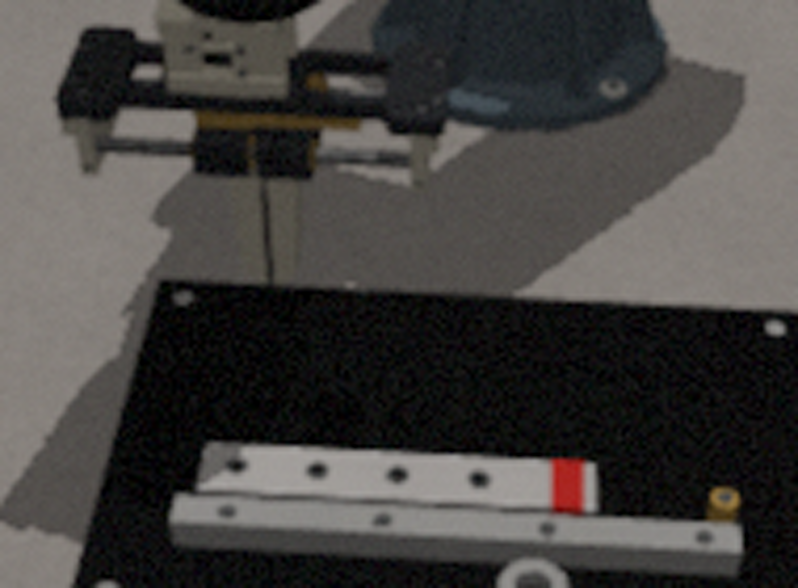

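The bar is flush. In this clear view the real tip sits about 20–25 mm above the reported TCP. So in the previous presses the tip may have been grazing the stage, which would explain the upward force and make the plain-end press force less certain. I'll repeat that press with the finger about 6 mm higher for a clean reading.

>>> step_arm(rows=[{"grip": 0, "xyz": [0, 0, 0.7], "turn": [0, 0, 0]}, {"grip": 0, "xyz": [0, 0, 0.8], "turn": [0, 0, 0]}, {"grip": 0, "xyz": [0, 0.4, 0.6], "turn": [0, 0, 0]}, {"grip": 0, "xyz": [0, 0.3, 0.25], "turn": [0, 0, 0]}, {"grip": 0, "xyz": [0, 0.05, 0], "turn": [0, 0, 0]}, {"grip": 0, "xyz": [0, 0, 0], "turn": [0, 0, 0]}])

```text
time: 24.27
tcp_pos: [543.2, -118.0, 33.2]
orientation: [-180.0, -0.0, 91.5]
force: [0.1, -0.7, 0.1]
finger_gap: 0.003
```

>>> step_arm(rows=[{"grip": 0, "xyz": [0, 0.05, 0], "turn": [0, 0, 0]}, {"grip": 0, "xyz": [0, 0.05, 0], "turn": [0, 0, 0]}, {"grip": 0, "xyz": [0, 0.04, 0], "turn": [0, 0, 0]}])

```text
time: 24.52
tcp_pos: [549.0, -118.1, 34.4]
orientation: [179.9, 0.0, 91.5]
force: [0.4, 0.3, 0.4]
finger_gap: 0.006
```

>>> step_arm(rows=[{"grip": 0, "xyz": [0, 0.03, 0], "turn": [0, 0, 0]}, {"grip": 0, "xyz": [0, 0.03, 0], "turn": [0, 0, 0]}])

```text
time: 24.68
tcp_pos: [551.2, -117.9, 33.9]
orientation: [180.0, 0.0, 91.5]
force: [-0.9, 0.7, -0.6]
finger_gap: 0.004
```

>>> step_arm(rows=[{"grip": 0, "xyz": [0, 0.025, 0], "turn": [0, 0, 0]}, {"grip": 0, "xyz": [0, 0.025, 0], "turn": [0, 0, 0]}])

```text
time: 24.85
tcp_pos: [553.1, -117.8, 33.5]
orientation: [180.0, 0.0, 91.5]
force: [-0.7, 0.3, -0.2]
finger_gap: 0.008
```

>>> step_arm(rows=[{"grip": 0, "xyz": [0, 0.02, 0], "turn": [0, 0, 0]}, {"grip": 0, "xyz": [0, 0.02, 0], "turn": [0, 0, 0]}])

```text
time: 25.02
tcp_pos: [554.6, -117.8, 33.3]
orientation: [-180.0, -0.0, 91.5]
force: [-0.6, 0.2, 0.8]
finger_gap: 0.005
```

>>> step_arm(rows=[{"grip": 0, "xyz": [0, 0.02, 0], "turn": [0, 0, 0]}])

```text
time: 25.1
tcp_pos: [555.5, -117.7, 33.3]
orientation: [-180.0, -0.0, 91.5]
force: [-0.0, 0.4, 0.4]
finger_gap: 0.003
```

>>> step_arm(rows=[{"grip": 0, "xyz": [0, 0.02, 0], "turn": [0, 0, 0]}])

```text
time: 25.18
tcp_pos: [556.3, -117.7, 33.3]
orientation: [-180.0, -0.0, 91.5]
force: [0.4, 0.9, 0.3]
finger_gap: 0.004
```

>>> step_arm(rows=[{"grip": 0, "xyz": [0, 0.02, 0], "turn": [0, 0, 0]}])

```text
time: 25.27
tcp_pos: [556.6, -117.7, 33.2]
orientation: [-179.9, -0.0, 91.5]
force: [-4.9, -0.6, 3.0]
finger_gap: 0.008
```

>>> step_arm(rows=[{"grip": 0, "xyz": [0, 0.015, 0], "turn": [0, 0, 0]}])

```text
time: 25.35
tcp_pos: [556.6, -117.7, 33.2]
orientation: [-179.9, -0.0, 91.5]
force: [-9.3, -1.1, 6.5]
finger_gap: 0.006
```

>>> step_arm(rows=[{"grip": 0, "xyz": [0, 0.01, 0], "turn": [0, 0, 0]}, {"grip": 0, "xyz": [0, 0, 0], "turn": [0, 0, 0]}])

```text
time: 25.52
tcp_pos: [556.6, -117.7, 33.2]
orientation: [-179.8, -0.0, 91.5]
force: [-7.8, -1.3, 5.6]
finger_gap: 0.005
```

>>> step_arm(rows=[{"grip": 0, "xyz": [0, 0, 0], "turn": [0, 0, 0]}, {"grip": 0, "xyz": [0, 0, 0], "turn": [0, 0, 0]}])

```text
time: 25.68
tcp_pos: [556.6, -117.7, 33.2]
orientation: [-179.8, -0.0, 91.5]
force: [-7.6, -0.9, 5.8]
finger_gap: 0.004
```

>>> step_arm(rows=[{"grip": 0, "xyz": [0, 0.015, 0], "turn": [0, 0, 0]}, {"grip": 0, "xyz": [0, 0, 0], "turn": [0, 0, 0]}])

```text
time: 25.85
tcp_pos: [556.6, -117.6, 33.2]
orientation: [-179.7, -0.0, 91.5]
force: [-12.2, -0.8, 8.8]
finger_gap: 0.006
```

>>> step_arm(rows=[{"grip": 0, "xyz": [0, 0, 0], "turn": [0, 0, 0]}, {"grip": 0, "xyz": [0, 0, 0], "turn": [0, 0, 0]}, {"grip": 0, "xyz": [0, 0, 0], "turn": [0, 0, 0]}, {"grip": 0, "xyz": [0, 0, 0], "turn": [0, 0, 0]}])

```text
time: 26.18
tcp_pos: [556.6, -117.6, 33.2]
orientation: [-179.7, -0.0, 91.5]
force: [-11.8, -1.4, 9.0]
finger_gap: 0.006
```

Held at about 12 N. Now I'll go round to the plain end.

>>> step_arm(rows=[{"grip": 0, "xyz": [0, -0.1, 0], "turn": [0, 0, 0]}, {"grip": 0, "xyz": [0, -0.65, 0], "turn": [0, 0, 0]}, {"grip": 0, "xyz": [-0.85, 0, 0], "turn": [0, 0, 0]}, {"grip": 0, "xyz": [-0.85, 0, 0], "turn": [0, 0, 0]}, {"grip": 0, "xyz": [0, 0, 0], "turn": [0, 0, 0]}, {"grip": 0, "xyz": [0, 0.7, 0], "turn": [0, 0, 0]}, {"grip": 0, "xyz": [0, 0.7, 0], "turn": [0, 0, 0]}, {"grip": 0, "xyz": [0, 0, 0], "turn": [0, 0, 0]}, {"grip": 0, "xyz": [0, 0, 0], "turn": [0, 0, 0]}])

```text
time: 26.93
tcp_pos: [587.1, -184.7, 33.0]
orientation: [180.0, 0.0, 91.5]
force: [-1.2, 0.5, 0.4]
finger_gap: 0.006
```

```bash
python3 st.py wrist:w19 scene:s19; python3 - <<'E'
from h import *
a=cv2.imread("pics/w19.png")[190:310,220:640];b=cv2.imread("pics/s19.png")[140:240,220:420]
cv2.imwrite("pics/m19.png",np.vstack([cv2.resize(a,(600,240),interpolation=cv2.INTER_CUBIC),cv2.resize(b,(600,300),interpolation=cv2.INTER_CUBIC)]))
E
```

```text
26.9333 [ 587.06 -184.73   33.02] [1.7997e+02 1.0000e-02 9.1540e+01] F [-1.17  0.5   0.42]
```

View pics/m19.png

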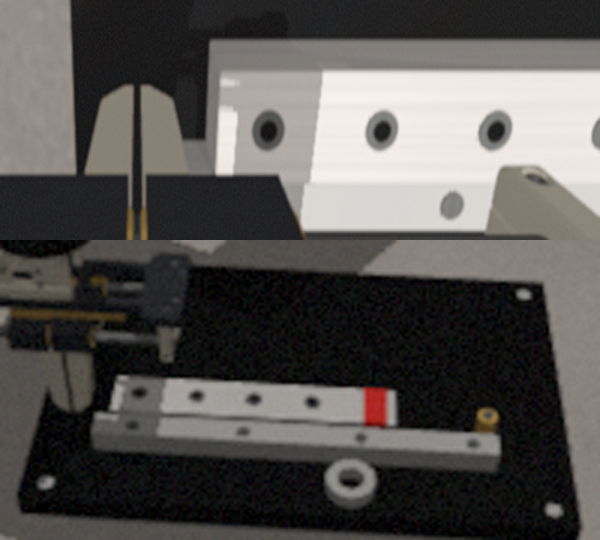

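>>> step_arm(rows=[{"grip": 0, "xyz": [0.1, -0.05, 0], "turn": [0, 0, 0]}, {"grip": 0, "xyz": [0.05, 0, 0], "turn": [0, 0, 0]}, {"grip": 0, "xyz": [0.05, 0, 0], "turn": [0, 0, 0]}, {"grip": 0, "xyz": [0.04, 0, 0], "turn": [0, 0, 0]}, {"grip": 0, "xyz": [0.04, 0, 0], "turn": [0, 0, 0]}])

```text
time: 27.45
tcp_pos: [584.0, -173.6, 33.5]
orientation: [180.0, 0.0, 91.5]
force: [0.2, -0.0, 0.6]
finger_gap: 0.002
```

>>> step_arm(rows=[{"grip": 0, "xyz": [0.04, 0, 0], "turn": [0, 0, 0]}, {"grip": 0, "xyz": [0.04, 0, 0], "turn": [0, 0, 0]}, {"grip": 0, "xyz": [0.04, 0, 0], "turn": [0, 0, 0]}, {"grip": 0, "xyz": [0.04, 0, 0], "turn": [0, 0, 0]}])

```text
time: 27.78
tcp_pos: [583.9, -167.4, 33.3]
orientation: [180.0, 0.0, 91.5]
force: [-0.6, -2.0, -0.7]
finger_gap: 0.007
```

>>> step_arm(rows=[{"grip": 0, "xyz": [0.04, 0, 0], "turn": [0, 0, 0]}, {"grip": 0, "xyz": [0.04, 0, 0], "turn": [0, 0, 0]}, {"grip": 0, "xyz": [0.04, 0, 0], "turn": [0, 0, 0]}, {"grip": 0, "xyz": [0.04, 0, 0], "turn": [0, 0, 0]}, {"grip": 0, "xyz": [0.04, 0, 0], "turn": [0, 0, 0]}, {"grip": 0, "xyz": [0.04, 0, 0], "turn": [0, 0, 0]}])

```text
time: 28.28
tcp_pos: [583.7, -157.7, 33.4]
orientation: [180.0, 0.0, 91.5]
force: [0.5, -1.2, 0.3]
finger_gap: 0.003
```

```bash
python3 st.py wrist:w20 scene:s20; cat > mm.py <<'E'
from h import *
import sys;n=sys.argv[1]
a=cv2.imread(f"pics/w{n}.png")[190:310,220:640];b=cv2.imread(f"pics/s{n}.png")[140:240,220:420]
cv2.imwrite(f"pics/m{n}.png",np.vstack([cv2.resize(a,(600,240),interpolation=cv2.INTER_CUBIC),cv2.resize(b,(600,300),interpolation=cv2.INTER_CUBIC)]))
E
python3 mm.py 20
```

```text
28.2833 [ 583.71 -157.72   33.36] [180.    0.   91.5] F [ 0.45 -1.15  0.27]
```

View pics/m20.png

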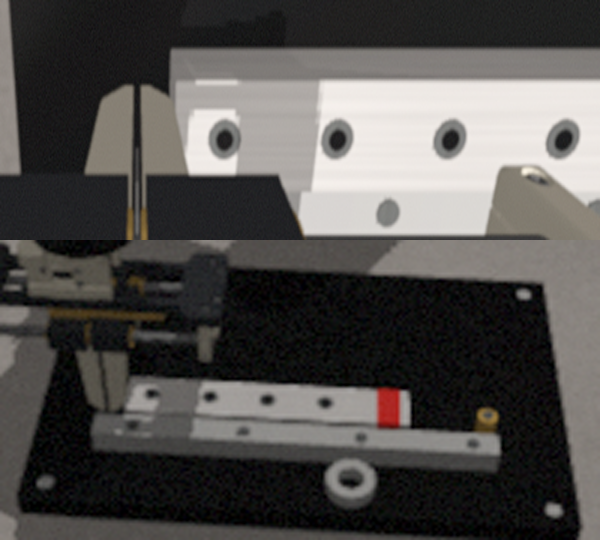

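The bar slides along the rail and stays flush. Continuing to about 12 mm short of the pin.

>>> step_arm(rows=[{"grip": 0, "xyz": [0.04, 0, 0], "turn": [0, 0, 0]}, {"grip": 0, "xyz": [0.04, 0, 0], "turn": [0, 0, 0]}, {"grip": 0, "xyz": [0.04, 0, 0], "turn": [0, 0, 0]}, {"grip": 0, "xyz": [0.04, 0, 0], "turn": [0, 0, 0]}, {"grip": 0, "xyz": [0.04, 0, 0], "turn": [0, 0, 0]}, {"grip": 0, "xyz": [0.04, 0, 0], "turn": [0, 0, 0]}, {"grip": 0, "xyz": [0.04, 0, 0], "turn": [0, 0, 0]}, {"grip": 0, "xyz": [0.04, 0, 0], "turn": [0, 0, 0]}])

```text
time: 29.05
tcp_pos: [583.4, -144.8, 33.3]
orientation: [180.0, 0.0, 91.5]
force: [1.0, -1.5, -1.2]
finger_gap: 0.004
```

>>> step_arm(rows=[{"grip": 0, "xyz": [0.04, 0, 0], "turn": [0, 0, 0]}, {"grip": 0, "xyz": [0.04, 0, 0], "turn": [0, 0, 0]}, {"grip": 0, "xyz": [0.04, 0, 0], "turn": [0, 0, 0]}, {"grip": 0, "xyz": [0.04, 0, 0], "turn": [0, 0, 0]}, {"grip": 0, "xyz": [0.04, 0, 0], "turn": [0, 0, 0]}, {"grip": 0, "xyz": [0.04, 0, 0], "turn": [0, 0, 0]}, {"grip": 0, "xyz": [0.04, 0, 0], "turn": [0, 0, 0]}, {"grip": 0, "xyz": [0.04, 0, 0], "turn": [0, 0, 0]}])

```text
time: 29.72
tcp_pos: [583.0, -132.1, 33.3]
orientation: [180.0, -0.0, 91.5]
force: [0.6, -2.2, 0.6]
finger_gap: 0.008
```

```bash
python3 st.py wrist:w21 scene:s21; python3 mm.py 21
```

```text
29.7167 [ 583.01 -132.06   33.34] [180.   -0.   91.5] F [ 0.55 -2.15  0.56]
```

View pics/m21.png

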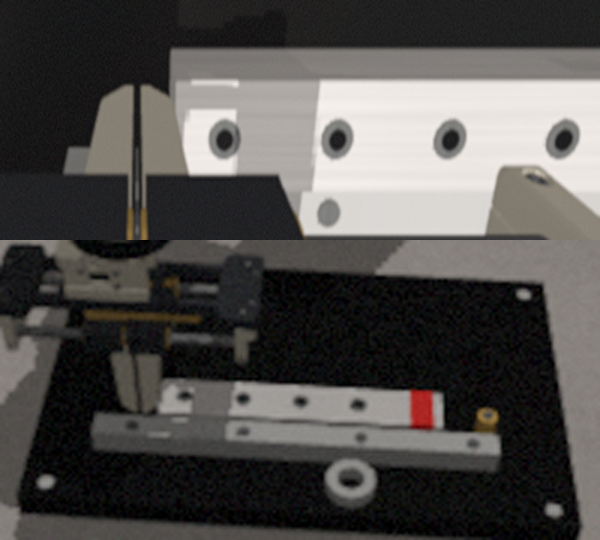

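Still flush, with about 27 mm to the pin.

>>> step_arm(rows=[{"grip": 0, "xyz": [0.04, 0, 0], "turn": [0, 0, 0]}, {"grip": 0, "xyz": [0.04, 0, 0], "turn": [0, 0, 0]}, {"grip": 0, "xyz": [0.04, 0, 0], "turn": [0, 0, 0]}, {"grip": 0, "xyz": [0.04, 0, 0], "turn": [0, 0, 0]}, {"grip": 0, "xyz": [0.04, 0, 0], "turn": [0, 0, 0]}, {"grip": 0, "xyz": [0.04, 0, 0], "turn": [0, 0, 0]}, {"grip": 0, "xyz": [0.04, 0, 0], "turn": [0, 0, 0]}, {"grip": 0, "xyz": [0.04, 0, 0], "turn": [0, 0, 0]}, {"grip": 0, "xyz": [0.03, 0, 0], "turn": [0, 0, 0]}, {"grip": 0, "xyz": [0.03, 0, 0], "turn": [0, 0, 0]}, {"grip": 0, "xyz": [0.03, 0, 0], "turn": [0, 0, 0]}])

```text
time: 30.73
tcp_pos: [582.6, -115.7, 33.3]
orientation: [-180.0, 0.0, 91.5]
force: [-0.3, -1.8, 0.4]
finger_gap: 0.007
```

>>> step_arm(rows=[{"grip": 0, "xyz": [0.025, 0, 0], "turn": [0, 0, 0]}, {"grip": 0, "xyz": [0.025, 0, 0], "turn": [0, 0, 0]}])

```text
time: 30.9
tcp_pos: [582.5, -113.7, 33.3]
orientation: [-180.0, 0.0, 91.5]
force: [0.7, -1.4, 0.5]
finger_gap: 0.01
```

```bash
python3 st.py wrist:w22 scene:s22; python3 mm.py 22
```

```text
30.9 [ 582.5  -113.74   33.34] [-180.     0.    91.5] F [ 0.66 -1.41  0.54]
```

View pics/m22.png

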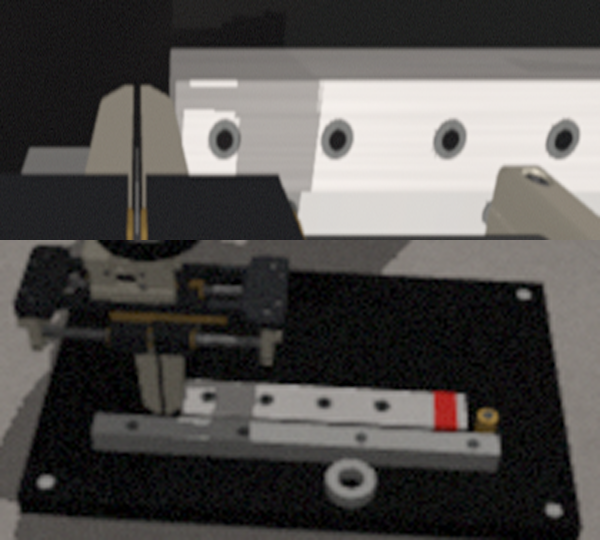

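About 7 mm remain, so I'm taking fine steps.

>>> step_arm(rows=[{"grip": 0, "xyz": [0.025, 0, 0], "turn": [0, 0, 0]}, {"grip": 0, "xyz": [0.025, 0, 0], "turn": [0, 0, 0]}, {"grip": 0, "xyz": [0.02, 0, 0], "turn": [0, 0, 0]}])

```text
time: 31.25
tcp_pos: [582.4, -111.0, 33.3]
orientation: [180.0, 0.0, 91.5]
force: [0.3, -2.1, 0.4]
finger_gap: 0.004
```

>>> step_arm(rows=[{"grip": 0, "xyz": [0.02, 0, 0], "turn": [0, 0, 0]}, {"grip": 0, "xyz": [0.015, 0, 0], "turn": [0, 0, 0]}])

```text
time: 31.42
tcp_pos: [582.4, -109.6, 33.3]
orientation: [180.0, 0.0, 91.5]
force: [-0.1, -1.9, -0.2]
finger_gap: 0.003
```

>>> step_arm(rows=[{"grip": 0, "xyz": [0.015, 0, 0], "turn": [0, 0, 0]}, {"grip": 0, "xyz": [0.015, 0, 0], "turn": [0, 0, 0]}])

```text
time: 31.58
tcp_pos: [582.4, -108.4, 33.4]
orientation: [180.0, 0.0, 91.5]
force: [-0.7, -1.9, -0.5]
finger_gap: 0.005
```

>>> step_arm(rows=[{"grip": 0, "xyz": [0.015, 0, 0], "turn": [0, 0, 0]}])

```text
time: 31.67
tcp_pos: [582.4, -107.8, 33.3]
orientation: [180.0, 0.0, 91.5]
force: [0.3, -2.4, -0.5]
finger_gap: 0.006
```

>>> step_arm(rows=[{"grip": 0, "xyz": [0.015, 0, 0], "turn": [0, 0, 0]}])

```text
time: 31.75
tcp_pos: [582.4, -107.2, 33.3]
orientation: [180.0, 0.0, 91.5]
force: [-0.4, -1.6, -0.3]
finger_gap: 0.005
```

>>> step_arm(rows=[{"grip": 0, "xyz": [0.015, 0, 0], "turn": [0, 0, 0]}])

```text
time: 31.83
tcp_pos: [582.3, -106.6, 33.3]
orientation: [180.0, 0.0, 91.5]
force: [0.6, -1.8, -0.2]
finger_gap: 0.005
```

>>> step_arm(rows=[{"grip": 0, "xyz": [0.015, 0, 0], "turn": [0, 0, 0]}])

```text
time: 31.92
tcp_pos: [582.3, -106.0, 33.3]
orientation: [-180.0, -0.0, 91.5]
force: [-0.6, -1.9, -0.7]
finger_gap: 0.009
```

>>> step_arm(rows=[{"grip": 0, "xyz": [0.015, 0, 0], "turn": [0, 0, 0]}])

```text
time: 32.0
tcp_pos: [582.3, -105.4, 33.3]
orientation: [-180.0, -0.0, 91.5]
force: [0.1, -1.5, 0.6]
finger_gap: 0.009
```

>>> step_arm(rows=[{"grip": 0, "xyz": [0.015, 0, 0], "turn": [0, 0, 0]}])

```text
time: 32.08
tcp_pos: [582.3, -104.8, 33.4]
orientation: [180.0, 0.0, 91.5]
force: [-1.0, -2.4, 0.2]
finger_gap: 0.005
```

>>> step_arm(rows=[{"grip": 0, "xyz": [0.015, 0, 0], "turn": [0, 0, 0]}])

```text
time: 32.17
tcp_pos: [582.3, -104.2, 33.4]
orientation: [180.0, 0.0, 91.5]
force: [-0.3, -2.8, -0.7]
finger_gap: 0.006
```

>>> step_arm(rows=[{"grip": 0, "xyz": [0.01, 0, 0], "turn": [0, 0, 0]}])

```text
time: 32.25
tcp_pos: [582.3, -104.1, 33.3]
orientation: [180.0, 0.0, 91.5]
force: [-0.3, -5.9, -0.7]
finger_gap: 0.003
```

>>> step_arm(rows=[{"grip": 0, "xyz": [0.01, 0, 0], "turn": [0, 0, 0]}])

```text
time: 32.33
tcp_pos: [582.3, -104.0, 33.4]
orientation: [180.0, 0.1, 91.5]
force: [-0.6, -8.3, -1.0]
finger_gap: 0.005
```

>>> step_arm(rows=[{"grip": 0, "xyz": [0.005, 0, 0], "turn": [0, 0, 0]}, {"grip": 0, "xyz": [0, 0, 0], "turn": [0, 0, 0]}])

```text
time: 32.5
tcp_pos: [582.3, -104.1, 33.4]
orientation: [180.0, 0.1, 91.5]
force: [-0.3, -7.6, -0.9]
finger_gap: 0.006
```

>>> step_arm(rows=[{"grip": 0, "xyz": [0, 0, 0], "turn": [0, 0, 0]}, {"grip": 0, "xyz": [0, 0, 0], "turn": [0, 0, 0]}, {"grip": 0, "xyz": [0, 0, 0], "turn": [0, 0, 0]}])

```text
time: 32.75
tcp_pos: [582.3, -104.1, 33.4]
orientation: [180.0, 0.1, 91.5]
force: [-1.0, -7.7, -0.7]
finger_gap: 0.007
```

```bash
python3 st.py wrist:w23 scene:s23; python3 mm.py 23
```

```text
32.75 [ 582.27 -104.06   33.35] [1.7999e+02 6.0000e-02 9.1500e+01] F [-0.98 -7.69 -0.7 ]
```

View pics/m23.png

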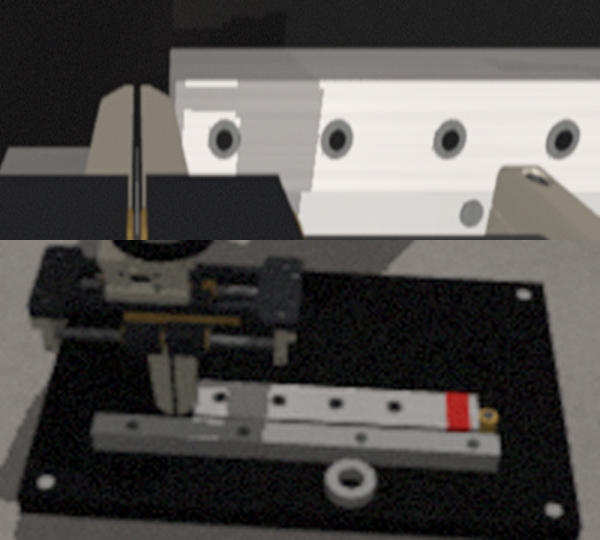

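The red end is on the pin at about 8 N. I'll bring it to about 10 N, hold, then back off along the rail and lift clear.

>>> step_arm(rows=[{"grip": 0, "xyz": [0.01, 0, 0], "turn": [0, 0, 0]}, {"grip": 0, "xyz": [0, 0, 0], "turn": [0, 0, 0]}, {"grip": 0, "xyz": [0, 0, 0], "turn": [0, 0, 0]}, {"grip": 0, "xyz": [0, 0, 0], "turn": [0, 0, 0]}])

```text
time: 33.18
tcp_pos: [582.3, -104.0, 33.4]
orientation: [180.0, 0.1, 91.5]
force: [-1.3, -10.4, -1.5]
finger_gap: 0.005
```

>>> step_arm(rows=[{"grip": 0, "xyz": [-0.05, 0, 0], "turn": [0, 0, 0]}, {"grip": 0, "xyz": [-0.3, 0, 0], "turn": [0, 0, 0]}, {"grip": 0, "xyz": [-0.5, 0, 0], "turn": [0, 0, 0]}, {"grip": 0, "xyz": [0, 0, -0.5], "turn": [0, 0, 0]}, {"grip": 0, "xyz": [0, -0.8, -0.9], "turn": [0, 0, 0]}, {"grip": 0, "xyz": [0, -0.9, -0.9], "turn": [0, 0, 0]}, {"grip": 0, "xyz": [0, -0.9, -0.9], "turn": [0, 0, 0]}, {"grip": 0, "xyz": [0, -0.5, -0.9], "turn": [0, 0, 0]}, {"grip": 0, "xyz": [0, 0, -0.5], "turn": [0, 0, 0]}, {"grip": 0, "xyz": [0, 0, 0], "turn": [0, 0, 0]}, {"grip": 0, "xyz": [0, 0, 0], "turn": [0, 0, 0]}])

```text
time: 34.1
tcp_pos: [477.0, -140.1, 200.4]
orientation: [179.9, 0.0, 91.5]
force: [-0.2, -0.1, -0.4]
finger_gap: 0.005
```

```bash
python3 st.py wrist:w24 scene:s24 top:t24; python3 - <<'E'
from h import *
a=cv2.imread("pics/s24.png")[140:240,220:420];b=cv2.imread("pics/t24.png")[160:275,245:412]
cv2.imwrite("pics/m24.png",np.vstack([cv2.resize(a,(600,300),interpolation=cv2.INTER_CUBIC),cv2.resize(b,(435,300),interpolation=cv2.INTER_CUBIC)[:, :].copy() if 0 else cv2.copyMakeBorder(cv2.resize(b,(418,288),interpolation=cv2.INTER_CUBIC),0,0,0,182,cv2.BORDER_CONSTANT)]))
E
```

```text
34.1 [ 476.99 -140.11  200.37] [1.7986e+02 4.0000e-02 9.1480e+01] F [-0.16 -0.06 -0.37]
```

View pics/w24.png

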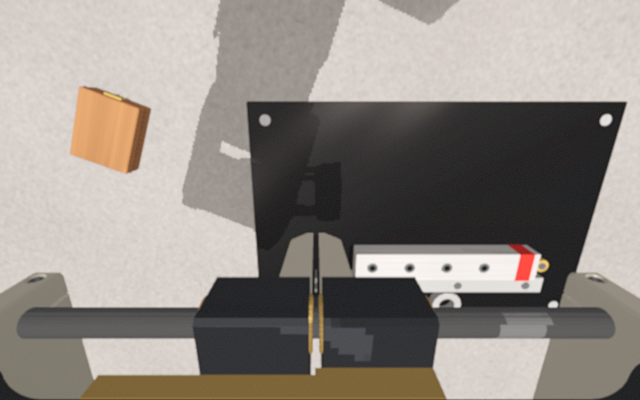

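View pics/m24.png

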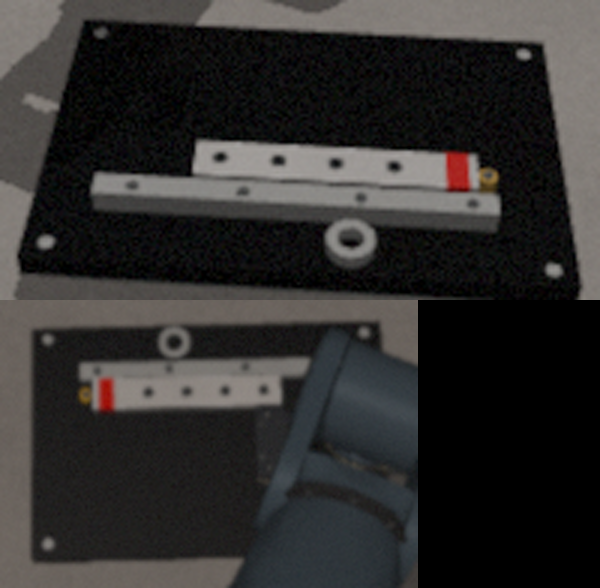

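It looks flush and on the pin, with the ring in place. One more close view to check flushness.

>>> step_arm(rows=[{"grip": 0, "xyz": [0.7, 0.9, 0], "turn": [0, 0, 0]}, {"grip": 0, "xyz": [0.9, 0.9, 0], "turn": [0, 0, 0]}, {"grip": 0, "xyz": [0.9, 0.9, 0], "turn": [0, 0, 0]}, {"grip": 0, "xyz": [0.9, 0.9, 0], "turn": [0, 0, 0]}, {"grip": 0, "xyz": [0, 0.4, 0], "turn": [0, 0, 0]}, {"grip": 0, "xyz": [0, 0, 0], "turn": [0, 0, 0]}, {"grip": 0, "xyz": [0, 0, 0], "turn": [0, 0, 0]}])

```text
time: 34.83
tcp_pos: [610.5, -21.7, 197.4]
orientation: [-179.8, -0.0, 91.6]
force: [-1.1, 0.2, -0.4]
finger_gap: 0.006
```

```bash
python3 st.py wrist:w25;python3 - <<'E'
from h import *
f=cv2.imread("pics/w25.png")[60:260,140:520];cv2.imwrite("pics/m25.png",cv2.resize(f,None,fx=2.1,fy=2.1,interpolation=cv2.INTER_CUBIC))
E
```

```text
34.8333 [610.47 -21.74 197.44] [-1.7983e+02 -2.0000e-02  9.1560e+01] F [-1.12  0.15 -0.37]
```

View pics/m25.png

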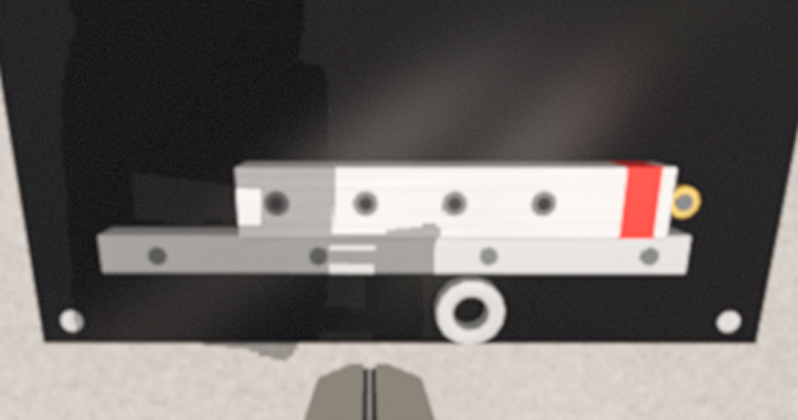

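```bash
python3 - <<'E'
from h import *
c=np.load("pics/w25.npz")
O=np.array([598.39,-5.33]);a=np.radians(1.36);ex=np.array([np.cos(a),np.sin(a)]);ey=np.array([-np.sin(a),np.cos(a)])
for n,p,z in[("plain",(240,235.5),76),("red",(668,237),76),("plain rob",(236,166),76),("red rob",(677,168),76),("rail L",(99,236),70),("rail R",(691,236),70)]:
    q=ray(c,(140+p[0]/2.1,60+p[1]/2.1),z)[:2];print(n,((q-O)@ex).round(1),((q-O)@ey).round(1))
E
```

```text
plain -1.0 -83.8
red -1.1 136.3
plain rob -36.4 -83.7
red rob -36.2 135.7
rail L 0.9 -158.9
rail R -0.3 151.2
```

Both corners measure −1.0 and −1.1 mm from the rail, parallel to it and within camera error. The red end measures y ≈ 136, against the pin's 135.4. The robot is clear, so I'm handing in.

```bash
python3 - <<'E'
from plant import order,get_obs
print(get_obs()["force"],order.finish_job())
E
```

```text
the job is handed in; nothing more can be done
[ 0.30783885 -0.25578491 -0.27677394] None
```

The bar lies flush on the rail with its red end against the stop pin, and I handed the job in at about 35 s of the 67 s allowed. `finish_job` reports no verdict, so this rests on my own readings.

**What I did**
- **Red end:** pressed home about 60 mm from the bar's middle, with about 10–16 N held for over 0.5 s.
- **Swing-in:** I then pushed slightly to the plain side of the middle to bring the bar flush while its red corner stayed at the rail.
- **Plain end:** pressed home about 75 mm from the middle. I did this twice, because in the first press I suspected the fingertip was grazing the stage. The wrist force peaked at about 18 N total the first time. The repeat, with the finger 6 mm higher, held about 12 N square to the rail (about 15 N in total).
- **Stop pin:** slid the bar along the rail from its plain end and pressed it on the pin at 8–10 N for about 0.8 s. Then I backed off and lifted clear.

**Last checks**
- **Camera:** the bar's two corners measure −1.0 and −1.1 mm from the rail. The limit is 2 mm and the camera is good to about 2 mm. The red end is at y ≈ 136 mm against about 135.4 for the pin.
- **Contact:** force was at noise level when I handed in.
- **Other items:** the ring gauge, loupe and box show no sign of having moved, judged by eye only.

**What disagreed**
- **Fingertip height:** the shut fingertips sit about 20–25 mm higher than the reported tool point. My first approach therefore passed over the bar without touching it, and I found the real height by camera and feel.
- **Upward force:** the rail presses also showed an upward force of 4–12 N on the tool. It persisted with the finger raised, so I put it down to friction on the bar.

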